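# Fold down the drying shelf and hang the cups

## Task

Get the fold-down drying shelf ready and put the washed cups on it: first clear whatever lies in front of the wooden station (a box of cards, a computer mouse) onto the black tray, flat and side by side, so that nothing gets dripped on; pull both brass-knobbed supports right out, and only then lower the flap (its bar is the handle) until it lies level on them. Then take every cup from the wire rack and stand it mouth down over a peg on the flap, one cup to a peg, without pushing the bell or the card terminal about.

Things in the scene. Friction and masses are not known exactly. Their poses are not given: they have to be found in the camera images.
- station: fold-down drying station of light wood, 118 deep x 250 wide x 215 mm high, fixed to the worktop. Origin: on the worktop, below the middle of its front face; x points into the station (away from the robot), y to its left, z up. The flap's hinge line runs along the station's y axis at x = 0, z = 100 mm
- flap (a joint): the station's drop-front flap, 250 wide x 115 x 12 mm: 0 rad = upright and closed, about 1.57 = level, lying on both pulled-out supports (its drying side with the pegs then faces up, 100 mm above the worktop; underside at 88 mm). With a support missing nothing carries it there. The hinge is damped: let go part-way it sinks slowly (about 1 rad/s); under about 0.2 rad it stays
- flap_bar (a point): middle of the round steel pull bar at the flap's free edge: bar 10 mm thick, parallel to the station's y axis, 100 mm long between two 8 mm stems; 36 mm clear of the edge, 151 mm from the hinge line, 6 mm to the outer side of the flap's inner face (at joint 0 it is at station x = -6, z = 251 mm). It turns with the flap; a pinch can turn about the bar
- support_left (a joint): slide-out support (bar 16 wide x 24 mm high, top at 88 mm) at the left end (station y = +100 mm): 0 = pushed in, 0.085 m = fully out towards the robot (station -x) at a stop; slides with about 2 N of friction
- support_right (a joint): the same at the right end (station y = -100 mm): 0 = in, 0.085 m = fully out
- support_left_knob (a point): middle of the left support's brass knob: 18 mm thick, 18 mm long, axis along the station's x, 43 mm in front of the support's end, at 76 mm height on a 10 mm stem
- support_right_knob (a point): middle of the right support's knob, the same
- peg_left (a point): foot of a drying peg on the flap's inner face (steel, 14 mm thick, 41 mm long with rounded tip), 60 mm from the hinge line, 85 mm left of the middle one; it points into the station while the flap is closed and straight up once the flap is level. This point is the centre of its foot, on the flap's surface
- peg_middle (a point): the same, middle peg
- peg_right (a point): the same, 85 mm right of the middle one
- cup_rack: sloping steel wire rack, about 110 x 215 x 100 mm, fixed. Origin on the worktop below the centre of the middle cup; x points along the way the cups' mouths look. Three places, 85 mm apart along y; cups lie on two rails each, against a cross bar at the low end
- cup_1: white handleless cup, straight round side 52 mm across, 80 mm long, wall 3 mm, floor 5 mm, inside 46 mm across, 0.12 kg; may be absent. Origin: centre of the outside of its base; z points from the base to the mouth. It starts lying in the rack, mouth low, its z axis 25 degrees below level, the axis about 60 to 90 mm above the worktop
- cup_2: blue handleless cup, straight round side 52 mm across, 80 mm long, wall 3 mm, floor 5 mm, inside 46 mm across, 0.12 kg; may be absent. Origin: centre of the outside of its base; z points from the base to the mouth. It starts lying in the rack, mouth low, its z axis 25 degrees below level, the axis about 60 to 90 mm above the worktop
- cup_3: terracotta handleless cup, straight round side 52 mm across, 80 mm long, wall 3 mm, floor 5 mm, inside 46 mm across, 0.12 kg; may be absent. Origin: centre of the outside of its base; z points from the base to the mouth. It starts lying in the rack, mouth low, its z axis 25 degrees below level, the axis about 60 to 90 mm above the worktop
- card_box: open black box of beige loyalty cards, 64 mm (its x) x 96 mm (its y) x 30 mm high; may be absent. Origin: centre of its underside, z up; it starts flat on the worktop in front of the station with its long side roughly along the station's x; pinch it across the 64 mm
- mouse: black computer mouse, 104 mm (its x) x 58 mm (its y) x 36 mm high, round-topped; may be absent. Origin: centre of its underside, z up; it starts flat on the worktop in front of the station, long side roughly along the station's x; pinch it across the 58 mm
- coin_tray: black flat tray, 130 x 170 mm (its x, y), visible rim 18 mm, floor 6 mm above the worktop (only the floor is solid), fixed. Origin: centre of its underside, z up
- service_bell: counter bell, 84 mm across, 61 mm high, a bystander; origin: centre of its base
- card_terminal: card terminal, 165 x 76 x 60 mm, a bystander; origin: centre of its underside
Things that resemble listed ones, but are neither listed nor needed, are in the scene too. There is more than one size of the cup_3; the job needs the larger.

How it is judged:
By the outcome, as a careful person would: the job done as asked, in the order asked, and still so for the second after the job is handed in, with the robot touching nothing.
Of cup_1, cup_2, cup_3 only 2 to 3 are there at a start; the rules pass over those that are not, and their reading is None.
Of card_box, mouse only 1 to 2 are there at a start; the rules pass over those that are not, and their reading is None.
At some moment in a run one of card_box, mouse may be knocked a few centimetres aside while the robot is not near it.
It also fails if it takes over 210 s, if anything falls off the work surface, if the arm or the gripper's body presses on something with over 40 N, if the wrist force passes 120 N, or if a joint passes its speed limit or range.

## Robot

A 7-joint arm with a two-finger parallel gripper is mounted at the origin on a cart in front of the work surface, level with it; the furniture and walls round the work are solid. World frame = base frame: x ahead of the robot, y to its left, z up, the work surface at z = 0. Lengths are in m, angles in rad, forces in N, time in s.
With the tool pointing down it reaches from about 0.425 to 0.875 m from the base axis. Payload 8.4 kg.
Tool frame: the origin (TCP) lies midway between the tips of the shut fingers; the grasp point (between the pads) lies 19 mm behind it (arm.tcp_to_grasp is the distance from the TCP to the grasp point, in m); z points along the fingers, y is the line along which they close (so a half turn about z gives the same grasp; the last joint's range is limited). The gripper opens to 85 mm and grips with 20 to 120 N. Pads are 22 mm wide; open, the fingers measure 114 mm over their backs; the gripper's body (76 mm by 85 mm) begins 54 mm behind the grasp point. The pads swing forward as they close: fully open they stand 13 mm farther back than shut.
Start: joints at [1.1, 0.333, 0.04, 1.465, -0.013, 1.343, -0.059], TCP at [0.236, -0.606, 0.231] pointing down, gripper open.
Joint ranges: [-2.58, 2.58], [-0.38, 2.09], [-1.3, 1.39], [0.25, 2.4], [-1.5, 4.64], [0.08, 2.09], [-2.65, 2.65]. Speed limits (rad/s): [2.22, 2.22, 2.79, 2.79, 3.14, 3.14, 3.14].

## Interface

Orientations are given as a unit quaternion [x, y, z, w].
In Python, from workcell import readout, imaging, order, look_for, arm gives the robot as it stands.
- The arm moves only by the tool step_arm, never from a script. Its argument "steps" is a list of rows, each a list of 7 numbers: the shift along the world's x, y, z in units of 40 mm (1.0 is 40 mm), then the turn, a rotation vector about the world's x, y, z in degrees, then the opening, from 0 (shut) to 1 (fully open). In form: [[x, y, z, ax, ay, az, hand], ...]. A call has exactly 10 rows; each row shifts and turns the commanded pose from where the row before left it; what a row does not reach is not made up. A row lasts 1/10 s, in which the tool goes at most 50 mm and 8.59 degrees, less where a joint would pass 70% of its speed; a pose out of reach is approached as far as the arm can. A call is refused whole if a number of a shift passes 1 or a number of a turn 8.59, either way. A call with a gripper value outside its range is refused whole. The fingers move at their own pace and stop on an object; "squeeze" is the grip in N (left out, the last holds). Time passes only in rows, so rows that do not move let the fingers close, or fill a call up. It gives the time, the measured TCP pose, the force, the opening and the grip force at its end, in the units of the state.
- readout.sense(): the state, without advancing time (a new reading comes with each control period).
- imaging.read_camera(name): name is "scene" or "side" or "wrist"; returns the picture (400x640x3 uint8, blue, green, red); there is no depth.
- imaging.camera_model(name): a dict with "camera_matrix" (3x3 intrinsics, pixels), "rvec" (rotation vector, rad) and "tvec" (3), from world to camera coordinates, as OpenCV has them. Camera axes: x right, y down, z forward; pixel columns grow to the right and rows downward; lengths in m; the calibration is good to about 2 mm. A picture is of the moment at which its call begins: read the wrist's pose just before it. camera_model takes no time and is no camera call; for the wrist camera it gives the pose at the moment of the call.
- order.finish_job(): hands the job in; it is judged then, once.
Trained networks look in the newest picture that a camera, given by its name, has taken for a name from the list of things; names that differ only in an ending like _2 or _b are one class to them, and where a whole thing is asked for, a point or a joint stands for the part that bears it (a point fixed in the world has none). Each returns a list of dicts, best first, with "conf" (0 to 1); they miss things now and then, are a little off and sometimes report something else, mostly with a low value. They report only what shows in the picture. A call takes as long as a camera call. They do not tell look-alikes from the thing itself.
- look_for(label, camera): "at" ([column, row] in pixels, amid what is visible of it).
The state is a dict: "clock": time; "q": joint angles; "qvel": joint speeds; "joint_efforts": joint torques, N m; "eef_pos": TCP position; "tcp_rot": TCP orientation; "force": force on the tool from outside, world axes, zero at the start; "moment": the same for the moment, N m; "width": opening from 0.0 (shut) to 1.0 (fully open); "gripper_force": force on a finger pad.
Only numpy, scipy, OpenCV 4.12 (cv2) and the standard library are available. Lean on these libraries where they do the work, as an engineer would, in place of code of your own. Each camera call takes 0.05 s, during which the arm holds its last target. There are 200 camera calls.

## Working session

There is one attempt and no reset: what is moved stays moved. The work goes in short steps, Python scripts to look and compute and a tool call to move; the robot and the scene stay as the last step left them, time stands still between calls to the robot, and variables do not carry over. Pictures are saved under pics/ and viewed, at most 14 in all, crops included, and the job is handed in when it is done.

Besides the shell and the picture viewer there is one more tool, called after "Request:" as name([rows], argument=value, ...), one row to a line, values as JSON. step_arm: Moves the arm, as the interface text tells. Its arguments: {"type":"object","properties":{"steps":{"type":"array"},"squeeze":{"type":"number"}},"required":["steps"]}

```bash
ls; mkdir -p pics; cat > h.py <<'E'
import numpy as np, cv2
from workcell import readout, imaging, order, look_for, arm
from scipy.spatial.transform import Rotation as R
def cam(n):
    m=imaging.camera_model(n); return np.array(m["camera_matrix"]),np.array(m["rvec"],float).ravel(),np.array(m["tvec"],float).ravel()
def proj(n,p):
    K,r,t=cam(n); return cv2.projectPoints(np.array(p,float).reshape(-1,3),r,t,K,None)[0].reshape(-1,2)
def onplane(n,uv,z):
    K,r,t=cam(n); Rm=cv2.Rodrigues(r)[0]; c=-Rm.T@t
    out=[]
    for u,v in np.array(uv,float).reshape(-1,2):
        d=Rm.T@np.linalg.inv(K)@[u,v,1]; out.append(c+d*(z-c[2])/d[2])
    return np.array(out)
E
python3 - <<'E'
from h import *
print(readout.sense())
for n in("scene","side","wrist"):
    im=imaging.read_camera(n); cv2.imwrite(f"pics/{n}0.png",im)
    K,r,t=cam(n); print(n,K[0,0],(-cv2.Rodrigues(r)[0].T@t).round(3))
for l in "station flap_bar support_left_knob support_right_knob peg_left cup_rack cup_1 cup_2 cup_3 card_box mouse coin_tray service_bell card_terminal".split():
    for n in("scene","side"):
        print(l,n,[(np.round(d["at"]).tolist(),round(d["conf"],2)) for d in look_for(l,n)[:4]])
E
```

```text
pics
{'clock': 0.0, 'q': array([ 1.09980957,  0.33389203,  0.039848  ,  1.4662829 , -0.01341564,
        1.34330347, -0.0585022 ]), 'qvel': array([-4.03399817e-04, -5.06892873e-05, -1.46281101e-03, -9.02197557e-05,
       -3.17477467e-04, -7.18299247e-04, -9.56614127e-04]), 'joint_efforts': array([-1.11383226e-03, -6.58555341e+01,  1.36457127e+00, -4.05564666e+01,
        1.67592173e-02,  1.26248942e-02, -2.50043024e-05]), 'eef_pos': array([ 0.23595678, -0.60516259,  0.23042742]), 'tcp_rot': array([ 9.82771085e-01,  1.84825156e-01, -1.91614699e-04, -7.87049796e-04]), 'force': array([0.18891478, 0.20260444, 0.7458262 ]), 'moment': array([-1.44210889e-05, -4.38682495e-03, -1.97587867e-02]), 'gripper_force': 0.0, 'width': 0.9999413339989571}
scene 381.80052668817257 [0.148 0.761 1.033]
side 392.9959357050149 [0.204 0.829 0.699]
wrist 289.65858415468904 [ 0.307 -0.578  0.374]
station scene [([316.0, 204.0], 0.68)]
station side [([309.0, 206.0], 0.75)]
flap_bar scene [([335.0, 199.0], 0.85)]
flap_bar side [([325.0, 196.0], 0.75), ([348.0, 210.0], 0.74), ([320.0, 243.0], 0.25)]
support_lef
[... 561 characters left out ...]
86.0], 0.83), ([307.0, 267.0], 0.79)]
cup_2 side [([314.0, 284.0], 0.77), ([292.0, 318.0], 0.71), ([306.0, 265.0], 0.64)]
cup_3 scene [([304.0, 311.0], 0.85), ([306.0, 286.0], 0.83), ([307.0, 267.0], 0.79)]
cup_3 side [([314.0, 284.0], 0.77), ([292.0, 318.0], 0.71), ([306.0, 265.0], 0.64)]
card_box scene [([361.0, 254.0], 0.79)]
card_box side [([362.0, 260.0], 0.66)]
mouse scene []
mouse side [([362.0, 257.0], 0.57), ([316.0, 280.0], 0.54)]
coin_tray scene [([397.0, 199.0], 0.7)]
coin_tray side [([392.0, 207.0], 0.84)]
service_bell scene [([370.0, 280.0], 0.79)]
service_bell side [([386.0, 284.0], 0.74)]
card_terminal scene [([273.0, 254.0], 0.93)]
card_terminal side [([268.0, 259.0], 0.66)]
```

```bash
python3 - <<'E'
import cv2,numpy as np
a=cv2.imread("pics/scene0.png");b=cv2.imread("pics/side0.png")
cv2.imwrite("pics/c1.png",cv2.resize(a[150:350,220:450],None,fx=3.4,fy=3,interpolation=cv2.INTER_CUBIC)[:600,:800])
cv2.imwrite("pics/c2.png",cv2.resize(b[155:375,220:450],None,fx=3.4,fy=2.7,interpolation=cv2.INTER_CUBIC)[:600,:800])
E
```

```text
(no output)
```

View pics/scene0.png

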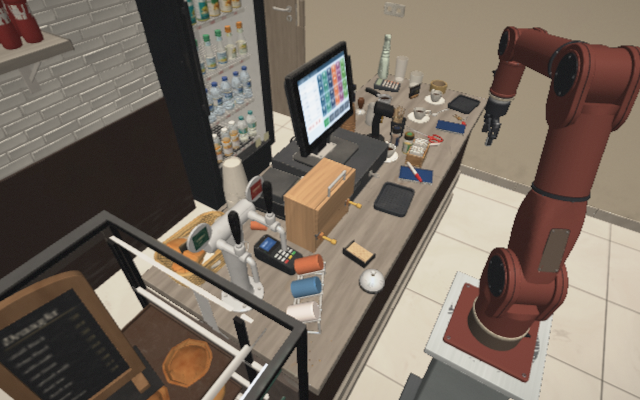

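View pics/c1.png

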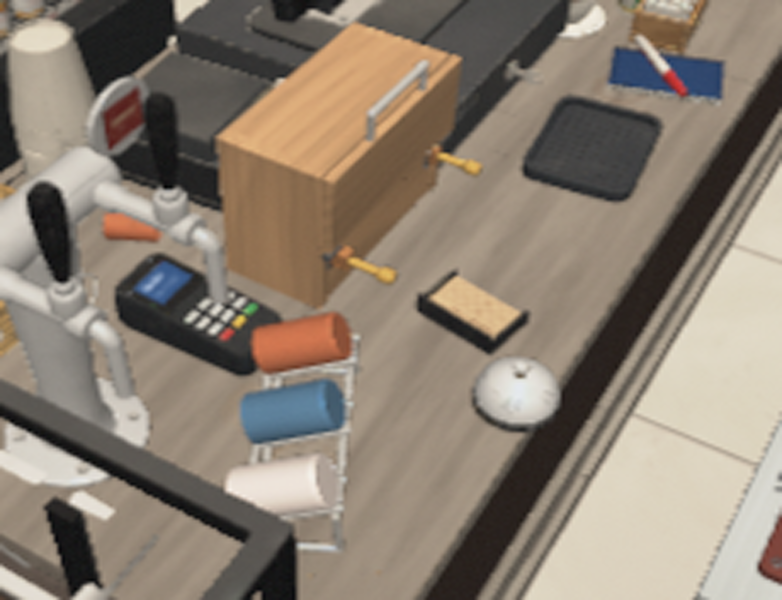

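View pics/c2.png

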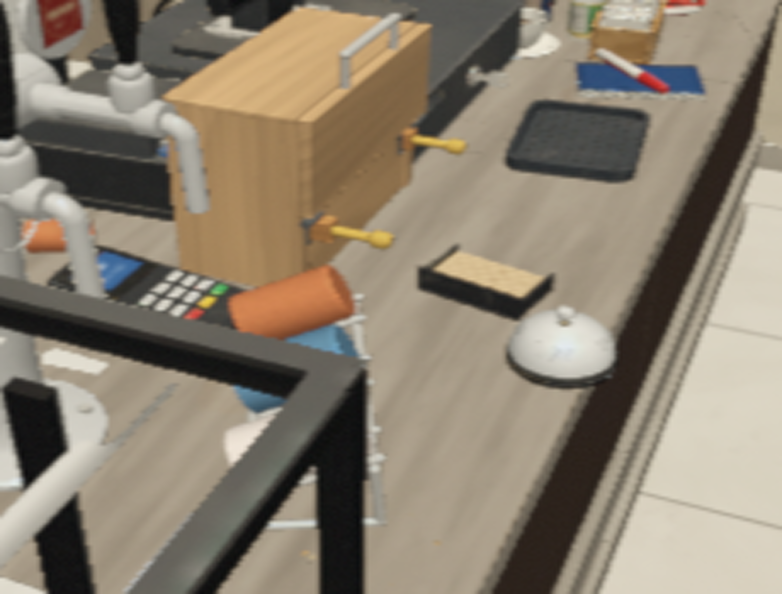

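The scene shows the station with a bar (337,181 scene) and knobs at (333,241) and (359,205). The card box is at (361,254), the bell at (371,281) and the coin tray at (397,199). Three cups lie in the rack: terracotta (308,264), blue (306,287), white (304,311). A small terracotta look-alike lies behind the terminal at (258,226), and no mouse is visible. Next I fit the poses.

```bash
cat > fit.py <<'E'
from h import *
from scipy.optimize import least_squares
s=lambda p:[(220+x/3.4,150+y/3) for x,y in p]
d=lambda p:[(220+x/3.4,155+y/2.7) for x,y in p]
def place(q,P):
    c,sn=np.cos(q[2]),np.sin(q[2]); P=np.array(P,float)
    return np.c_[q[0]+c*P[:,0]-sn*P[:,1],q[1]+sn*P[:,0]+c*P[:,1],P[:,2]]
def fit(f,obs,q0):
    g=lambda q:np.concatenate([(proj(n,f(q)[idx])-np.array(uv)).ravel() for n,idx,uv in obs])
    o=least_squares(g,q0,loss="soft_l1"); return o.x,g(o.x)
E
python3 - <<'E'
from fit import *
st=lambda q:place(q,[[-.006,.05,.251],[-.006,-.05,.251],[-q[3],.1,.076],[-q[3],-.1,.076],[.118,.125,.215],[-.012,.125,.215],[.118,-.125,.215],[-.012,-.125,.215]])
S=s([(369,117),(427,68),(386,273),(473,166),(219,142),(322,183),(355,27),(461,60)])
D=d([(345,53),(397,18),(381,239),(458,146),(168,96),(303,122),(430,25)])
print("seed",onplane("scene",S[2:4],.076))
q,r=fit(st,[("scene",range(8),S),("side",[0,1,2,3,4,5,7],D)],[.7,0,0,.06]);print("station",q.round(4),r.reshape(-1,2).round(1).tolist())
B=lambda q:place(q,[[-.032,.048,.03],[.032,.048,.03],[.032,-.048,.03],[-.032,-.048,.03]])
bs=s([(420,296),(455,273),(527,314),(490,335)]);bd=d([(419,265),(456,247),(552,282),(520,305)])
print(onplane("scene",bs,.03).round(3)[:, :2].tolist(),onplane("side",bd,.03).round(3)[:,:2].tolist())
# tray corners(rim)
print("tray",onplane("scene",s([(525,165),(570,97),(662,122),(620,198)]),.018).round(3)[:,:2].tolist(),onplane("side",d([(507,162),(530,102),(650,112),(635,180)]),.018).round(3)[:,:2].tolist())
print("bell",onplane("scene",s([(516,400)]),.02).round(3),onplane("side",d([(563,355)]),.02).round(3))
print("cups",onplane("scene",s([(302,342),(294,410),(283,484)]),.085).round(3))
print("base discs",onplane("scene",s([(335,333),(328,405),(322,482)]),.092).round(3))
print("term",onplane("scene",s([(195,310)]),.04).round(3))
E
```

```text
seed [[ 0.53538567  0.0093128   0.076     ]
 [ 0.54146334 -0.19065596  0.076     ]]
station [ 0.5896 -0.0858 -0.0031  0.053 ] [[0.8, -0.5], [-1.0, -0.9], [-1.2, 0.8], [0.6, 1.3], [-0.8, -0.8], [3.6, 0.6], [-0.6, -1.7], [0.3, -0.8], [0.5, 0.7], [-0.7, -0.2], [-1.3, 0.0], [0.6, 0.4], [-1.3, 0.4], [3.2, 0.0], [0.5, -0.7]]
[[0.508, -0.015], [0.494, -0.064], [0.405, -0.048], [0.423, -0.001]] [[0.511, -0.017], [0.494, -0.059], [0.402, -0.032], [0.415, 0.014]]
tray [[0.516, -0.282], [0.528, -0.436], [0.413, -0.446], [0.4, -0.282]] [[0.513, -0.264], [0.538, -0.425], [0.413, -0.447], [0.388, -0.271]]
bell [[0.366 0.056 0.02 ]] [[0.367 0.06  0.02 ]]
cups [[0.55  0.139 0.085]
 [0.511 0.213 0.085]
 [0.475 0.287 0.085]]
base discs [[0.528 0.118 0.092]
 [0.487 0.197 0.092]
 [0.446 0.272 0.092]]
term [[0.682 0.127 0.04 ]]
```

```bash
python3 - <<'E'
from h import *
print([(a,getattr(arm,a)) for a in dir(arm) if a[0]!='_'])
K,r,t=cam("wrist"); Rm=cv2.Rodrigues(r)[0]; s=readout.sense(); T=R.from_quat(s["tcp_rot"]).as_matrix()
print((T.T@(-Rm.T@t-s["eef_pos"])).round(4),(T.T@Rm.T).round(3).tolist())
E
```

```text
[('IKError', <class 'workcell.IKError'>), ('tcp_to_grasp', 0.0187)]
[ 0.0762  0.0005 -0.1431] [[-0.001, -0.955, -0.298], [1.0, -0.001, -0.001], [0.001, -0.298, 0.955]]
```

Request:
step_arm([
  [0.27,0.72,0.1,0,0,7.5,1],
  [0.27,0.72,0.1,0,0,7.5,1],
  [0.27,0.72,0.1,0,0,7.5,1],
  [0.27,0.72,0.1,0,0,7.5,1],
  [0.27,0.72,0.1,0,0,7.5,1],
  [0.27,0.72,0.1,0,0,7.5,1],
  [0.27,0.72,0.1,0,0,7.5,1],
  [0.27,0.72,0.1,0,0,7.5,1],
  [0.27,0.72,0.1,0,0,7.5,1],
  [0.27,0.72,0.1,0,0,7.5,1],
])

```text
clock: 2.55
eef_pos: [0.3444, -0.3164, 0.2716]
tcp_rot: [0.665, 0.747, -0.0, 0.0]
force: [0.4, 0.7, 0.2]
width: 1.0
gripper_force: 0.0
```

Request:
step_arm([
  [0.27,0.72,0.1,0,0,7.5,1],
  [0.27,0.72,0.1,0,0,7.5,1],
  [0.27,0.72,0.1,0,0,7.5,1],
  [0.27,0.72,0.1,0,0,7.5,1],
  [0.27,0.72,0.1,0,0,7.5,1],
  [0.27,0.72,0.1,0,0,7.5,1],
  [0.27,0.72,0.1,0,0,7.5,1],
  [0.27,0.72,0.1,0,0,7.5,1],
  [0.27,0.72,0.1,0,0,7.5,1],
  [0.27,0.72,0.1,0,0,7.5,1],
])

```text
clock: 3.55
eef_pos: [0.4524, -0.0283, 0.3117]
tcp_rot: [0.073, 0.997, -0.0, 0.0]
force: [-0.0, 0.2, -0.5]
width: 1.0
gripper_force: 0.0
```

```bash
cat >> h.py <<'E'
def st():
    s=readout.sense(); T=R.from_quat(s["tcp_rot"]).as_matrix()
    print("t%.1f"%s["clock"],"p",s["eef_pos"].round(4),"z",T[:,2].round(3),"xang",np.degrees(np.arctan2(T[1,0],T[0,0])).round(1),"yang",np.degrees(np.arctan2(T[1,1],T[0,1])).round(1),"q",s["q"].round(2),"F",s["force"].round(1),"w",round(float(s["width"]),3),"g",round(float(s["gripper_force"]),1)); return s,T
E
python3 - <<'E'
from h import *
st()
im=imaging.read_camera("wrist");cv2.imwrite("pics/w1.png",im)
for l in["card_box","mouse","coin_tray","service_bell","support_left_knob","support_right_knob"]: print(l,[(np.round(d["at"]).tolist(),round(d["conf"],2)) for d in look_for(l,"wrist")[:3]])
E
```

```text
t3.5 p [ 0.4524 -0.0283  0.3117] z [ 0.001 -0.    -1.   ] xang 171.6 yang 81.6 q [ 0.57 -0.09 -0.56  1.76 -0.05  1.45  1.44] F [-0.   0.2 -0.5] w 1.0 g 0.0
card_box [([315.0, 162.0], 0.95), ([359.0, 93.0], 0.24)]
mouse []
coin_tray [([116.0, 193.0], 0.8)]
service_bell [([360.0, 92.0], 0.66)]
support_left_knob [([357.0, 234.0], 0.97), ([316.0, 293.0], 0.31)]
support_right_knob []
```

View pics/w1.png

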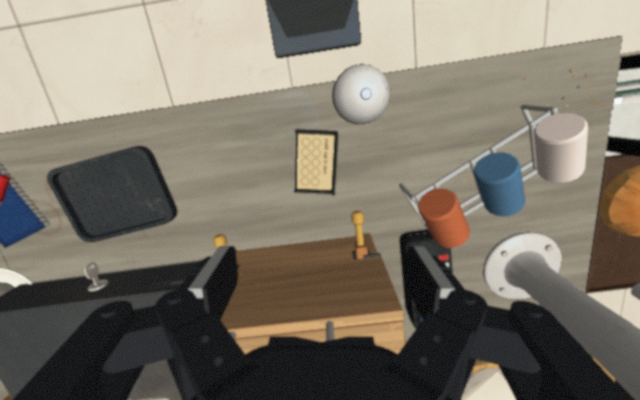

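The wrist view shows the card box with corners (297,130), (338,131), (334,194), (295,189). It also shows the knob tips at (358,216) and (221,240), the tray at (112,193), the bell at (361,94), and cups at (444,220), (500,184), (562,147). There is no mouse.

```bash
cat > wf.py <<'E'
from fit import *
w=lambda uv,z:onplane("wrist",uv,z)[:,:2].round(4)
b=w([(297,130),(338,131),(334,194),(295,189)],.03); print("box",b.tolist(),b.mean(0)); print("ang", np.degrees(np.arctan2(*(b[0]+b[1]-b[2]-b[3])[::-1])), np.linalg.norm(b[1]-b[0]),np.linalg.norm(b[2]-b[1]))
t=w([(50,180),(150,147),(176,212),(88,241)],.018);print("tray",t.tolist(),t.mean(0))
print("knobs",w([(358,216),(221,240)],.085))
print("bell",w([(363,93)],.061),w([(361,94)],.03))
E
python3 wf.py
```

```text
box [[0.4072, -0.0588], [0.4177, -0.0008], [0.5108, -0.0199], [0.4936, -0.0776]] [ 0.457325 -0.039275]
ang 168.07756381741197 0.05894276885250641 0.09503904460799258
tray [[0.4234, -0.4525], [0.3984, -0.2823], [0.5051, -0.2754], [0.532, -0.4353]] [ 0.464725 -0.361375]
knobs [[ 0.5297  0.0081]
 [ 0.5357 -0.1864]]
bell [[0.3723 0.0361]] [[0.3729 0.0376]]
```

Request:
step_arm([
  [0.06,-0.1,-0.75,0,0,-1.8,1],
  [0.06,-0.1,-0.75,0,0,-1.8,1],
  [0,0,-0.8,0,0,0,1],
  [0,0,-0.8,0,0,0,1],
  [0,0,-0.8,0,0,0,1],
  [0,0,-0.8,0,0,0,1],
  [0,0,-0.8,0,0,0,1],
  [0,0,-0.8,0,0,0,1],
  [0,0,-0.8,0,0,0,1],
  [0,0,-0.3,0,0,0,1],
])

```text
clock: 4.9
eef_pos: [0.4547, -0.0384, 0.0127]
tcp_rot: [0.108, 0.994, 0.0, -0.002]
force: [-0.4, 0.8, 0.5]
width: 0.996
gripper_force: 0.0
```

Request:
step_arm([
  [0,0,-0.25,0,0,0,1],
  [0,0,0,0,0,0,1],
  [0,0,0,0,0,0,0],
  [0,0,0,0,0,0,0],
  [0,0,0,0,0,0,0],
  [0,0,0,0,0,0,0],
  [0,0,0,0,0,0,0],
  [0,0,0,0,0,0,0],
  [0,0,0,0,0,0,0],
  [0,0,0,0,0,0,0],
], squeeze=25)

```text
clock: 5.9
eef_pos: [0.458, -0.0377, 0.0066]
tcp_rot: [0.107, 0.994, -0.0, 0.001]
force: [-1.5, 0.9, 6.6]
width: 0.691
gripper_force: 26.3
```

Request:
step_arm([
  [0,0,0.5,0,0,0,0],
  [0,0,0.5,0,0,0,0],
  [0,-0.3,0.5,0,0,2,0],
  [0,-0.9,0,0,0,2,0],
  [0,-0.9,0,0,0,2,0],
  [0.02,-0.9,0,0,0,2,0],
  [0.02,-0.9,0,0,0,2,0],
  [0.02,-0.9,0,0,0,2,0],
  [0.02,-0.9,0,0,0,2,0],
  [0.02,-0.9,0,0,0,2,0],
])

```text
clock: 6.9
eef_pos: [0.4609, -0.3032, 0.066]
tcp_rot: [-0.033, 0.999, -0.0, 0.0]
force: [0.2, 0.7, -1.3]
width: 0.684
gripper_force: 28.4
```

Request:
step_arm([
  [0.02,-0.9,0,0,0,2,0],
  [0.02,-0.5,0,0,0,0,0],
  [0,0,-0.5,0,0,0,0],
  [0,0,-0.4,0,0,0,0],
  [0,0,-0.2,0,0,0,0],
  [0,0,-0.15,0,0,0,0],
  [0,0,0,0,0,0,0],
  [0,0,0,0,0,0,1],
  [0,0,0,0,0,0,1],
  [0,0,0,0,0,0,1],
])

```text
clock: 7.9
eef_pos: [0.463, -0.3578, 0.0161]
tcp_rot: [-0.05, 0.999, -0.0, 0.0]
force: [-1.1, 0.2, -0.1]
width: 0.998
gripper_force: 0.0
```

Request:
step_arm([
  [0,0,0.5,0,0,0,1],
  [0,0,0.8,0,0,0,1],
  [0,0,0.8,0,0,0,1],
  [0,0.5,0.8,0,0,-1,1],
  [0,0.7,0.8,0,0,-1,1],
  [0,0.7,0.8,0,0,-1,1],
  [0,0.7,0.8,0,0,-1,1],
  [0,0.7,0.5,0,0,-1,1],
  [0,0.7,0,0,0,-1,1],
  [0,0.3,0,0,0,0,1],
])

```text
clock: 8.9
eef_pos: [0.4631, -0.183, 0.2486]
tcp_rot: [0.001, 1.0, -0.001, 0.001]
force: [-0.5, -0.1, -0.7]
width: 0.999
gripper_force: 0.0
```

```bash
python3 - <<'E'
from h import *
st()
im=imaging.read_camera("wrist");cv2.imwrite("pics/w2.png",im)
for l in["card_box","coin_tray","support_left_knob","support_right_knob","flap_bar"]: print(l,[(np.round(d["at"]).tolist(),round(d["conf"],2)) for d in look_for(l,"wrist")[:3]])
E
```

```text
t8.9 p [ 0.4631 -0.183   0.2486] z [ 0.002 -0.001 -1.   ] xang 179.9 yang 89.9 q [ 0.8   0.04 -0.52  1.78  0.02  1.32  1.84] F [-0.5 -0.1 -0.7] w 0.999 g 0.0
card_box [([188.0, 168.0], 0.91), ([316.0, 254.0], 0.67), ([559.0, 212.0], 0.29)]
coin_tray [([164.0, 166.0], 0.68)]
support_left_knob [([477.0, 259.0], 0.9), ([366.0, 307.0], 0.24)]
support_right_knob [([316.0, 255.0], 0.58)]
flap_bar [([368.0, 302.0], 0.66)]
```

View pics/w2.png

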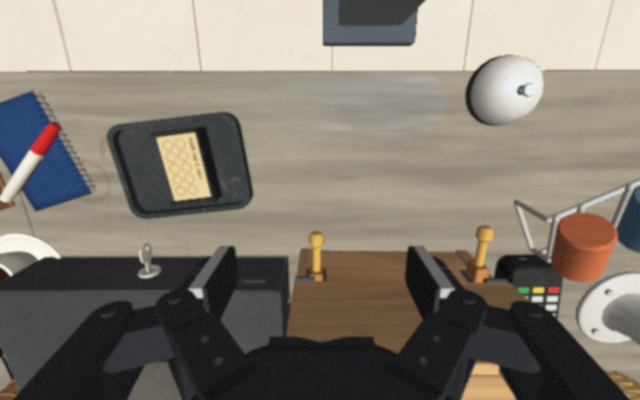

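The box sits flat inside the tray at (187,167). The right knob head is at (317,239) and the left at (486,234).

```bash
python3 - <<'E'
from h import *
print(onplane("wrist",[(317,239),(486,234)],.080))
print("support roots",onplane("wrist",[(316,270),(480,265)],.085))
E
```

```text
[[ 0.53826354 -0.1926525   0.08      ]
 [ 0.5335761   0.00559199  0.08      ]]
support roots [[ 0.57680272 -0.19427017  0.085     ]
 [ 0.57176918  0.00187208  0.085     ]]
```

Request:
step_arm([
  [0,-0.18,-0.8,0,0,0,0.8],
  [0,0,-0.8,0,0,0,0.7],
  [0,0,-0.8,0,0,0,0.7],
  [0,0,-0.8,0,0,0,0.7],
  [0,0,-0.8,0,0,0,0.7],
  [0,0,-0.77,0,0,0,0.7],
  [0.5,0,0,0,0,0,0.7],
  [0.5,0,0,0,0,0,0.7],
  [0.4,0,0,0,0,0,0.7],
  [0.25,0,0,0,0,0,0.7],
], squeeze=50)

```text
clock: 10.2
eef_pos: [0.5292, -0.1938, 0.0557]
tcp_rot: [0.003, 1.0, 0.0, -0.0]
force: [-0.0, -0.0, 0.2]
width: 0.7
gripper_force: 0.0
```

Request:
step_arm([
  [0,0,0,0,0,0,0.7],
  [0,0,0,0,0,0,0],
  [0,0,0,0,0,0,0],
  [0,0,0,0,0,0,0],
  [0,0,0,0,0,0,0],
  [0,0,0,0,0,0,0],
  [0,0,0,0,0,0,0],
  [0,0,0,0,0,0,0],
  [0,0,0,0,0,0,0],
  [0,0,0,0,0,0,0],
])

```text
clock: 11.2
eef_pos: [0.5283, -0.1896, 0.0567]
tcp_rot: [0.001, 1.0, 0.001, -0.0]
force: [-1.5, 10.3, 2.6]
width: 0.151
gripper_force: 48.6
```

Request:
step_arm([
  [-0.2,0,0,0,0,0,0],
  [-0.3,0,0,0,0,0,0],
  [-0.3,0,0,0,0,0,0],
  [-0.3,0,0,0,0,0,0],
  [-0.3,0,0,0,0,0,0],
  [-0.3,0,0,0,0,0,0],
  [-0.3,0,0,0,0,0,0],
  [-0.17,0,0,0,0,0,0],
  [0,0,0,0,0,0,0],
  [0,0,0,0,0,0,0],
])

```text
clock: 12.2
eef_pos: [0.4412, -0.1932, 0.0567]
tcp_rot: [0.003, 1.0, -0.0, -0.0]
force: [0.1, 1.0, 0.3]
width: 0.0
gripper_force: 0.0
```

```bash
python3 - <<'E'
from h import *
im=imaging.read_camera("wrist")
a=imaging.read_camera("scene")
c=np.hstack([cv2.resize(im[150:350,200:520],(480,300)),cv2.resize(a[190:260,300:375],(320,300),interpolation=cv2.INTER_CUBIC)])
cv2.imwrite("pics/w3.png",c)
print([(d["at"],d["conf"]) for d in look_for("support_right_knob","scene")])
E
```

```text
[([355.9, 204.5], 0.64), ([317.3, 202.8], 0.42)]
```

View pics/w3.png

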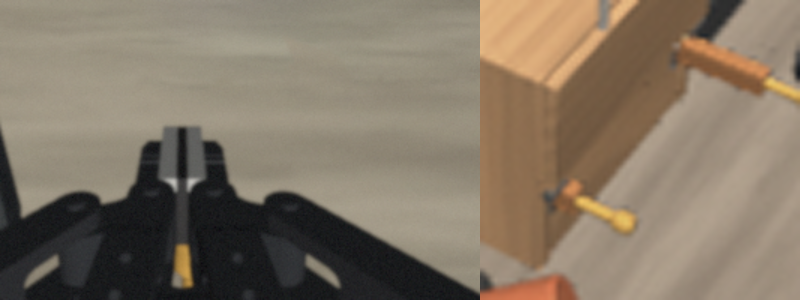

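```bash
python3 - <<'E'
from h import *
f=lambda x,y:(300+(x-480)/4.267,190+y/4.286)
print(onplane("scene",[f(767,82),f(686,48),f(800,95),f(573,190)],.078))
print(proj("scene",[[.453,-.19,.076]]))
E
```

```text
[[ 0.50651418 -0.18634249  0.078     ]
 [ 0.5847996  -0.18737172  0.078     ]
 [ 0.47599788 -0.18686563  0.078     ]
 [ 0.58299163  0.00584604  0.078     ]]
[[381.15683375 214.42419291]]
```

Request:
step_arm([
  [0,0.05,0,0,0,0,0.6],
  [0,0,0,0,0,0,0.6],
  [0,0,0,0,0,0,0.6],
  [0.3,0,0,0,0,0,0.6],
  [0.25,0,0,0,0,0,0.6],
  [0,0,0,0,0,0,0],
  [0,0,0,0,0,0,0],
  [0,0,0,0,0,0,0],
  [0,0,0,0,0,0,0],
  [0,0,0,0,0,0,0],
], squeeze=60)

```text
clock: 13.35
eef_pos: [0.4641, -0.1885, 0.0565]
tcp_rot: [0.002, 1.0, 0.001, 0.0]
force: [2.0, 8.2, 2.0]
width: 0.181
gripper_force: 58.4
```

Request:
step_arm([
  [-0.1,0,0,0,0,0,0],
  [-0.1,0,0,0,0,0,0],
  [-0.1,0,0,0,0,0,0],
  [-0.1,0,0,0,0,0,0],
  [0,0,0,0,0,0,0],
  [0,0,0,0,0,0,0],
  [0,0,0,0,0,0,0],
  [0,0,0,0,0,0,0],
  [0,0,0,0,0,0,0],
  [0,0,0,0,0,0,0],
])

```text
clock: 14.35
eef_pos: [0.4591, -0.1885, 0.0586]
tcp_rot: [0.0, 1.0, 0.0, 0.011]
force: [47.0, 3.8, -33.1]
width: 0.179
gripper_force: 59.0
```

Request:
step_arm([
  [0.15,0,0,0,0,0,0],
  [0,0,0,0,0,0,0.8],
  [0,0,0,0,0,0,0.8],
  [0,0,0,0,0,0,0.8],
  [-0.2,0,0.8,0,0,0,0.8],
  [-0.2,0,0.8,0,0,0,0.8],
  [0,0,0.8,0,0,0,0.8],
  [0,1,0,0,-3,0,0.8],
  [0,1,0,0,-4,0,0.8],
  [0,1,0,0,-4,0,0.8],
])

```text
clock: 15.35
eef_pos: [0.4374, -0.07, 0.1526]
tcp_rot: [0.003, 0.995, 0.0, 0.097]
force: [0.9, 1.4, 1.0]
width: 0.803
gripper_force: 0.0
```

Request:
step_arm([
  [0,1,0,0,-4,0,0.8],
  [0,1,0,0,0,0,0.8],
  [0,0,0,0,0,0,0.8],
  [0,0,0,0,0,0,0.8],
  [0,0,0,0,0,0,0.8],
  [0,0,0,0,0,0,0.8],
  [0,0,0,0,0,0,0.8],
  [0,0,0,0,0,0,0.8],
  [0,0,0,0,0,0,0.8],
  [0,0,0,0,0,0,0.8],
])

```text
clock: 16.35
eef_pos: [0.4377, 0.0091, 0.1525]
tcp_rot: [0.003, 0.991, 0.0, 0.13]
force: [0.8, -0.2, 0.2]
width: 0.801
gripper_force: 0.0
```

```bash
python3 - <<'E'
from h import *
st()
im=imaging.read_camera("wrist");cv2.imwrite("pics/w4.png",im)
E
```

```text
t16.4 p [0.4377 0.0091 0.1525] z [ 0.259  0.    -0.966] xang 179.7 yang 89.7 q [ 0.69 -0.26 -0.73  2.22 -0.21  0.86  1.65] F [ 0.8 -0.2  0.2] w 0.801 g 0.0
```

View pics/w4.png

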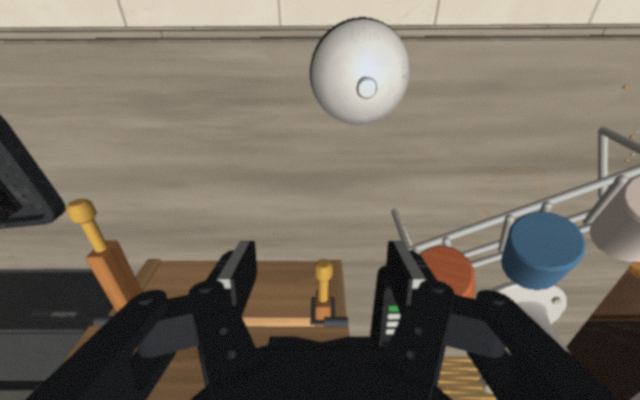

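The right support is out, with its knob at (81,211). The left knob is at (323,268).

```bash
python3 - <<'E'
from h import *
print(onplane("wrist",[(323,268),(81,211)],.079),onplane("wrist",[(367,88)],.061))
E
```

```text
[[ 0.53107063  0.01015084  0.079     ]
 [ 0.46377016 -0.18646622  0.079     ]] [[0.37312805 0.04138225 0.061     ]]
```

```bash
python3 - <<'E'
from h import *
a=imaging.read_camera("scene");b=imaging.read_camera("side")
c=np.vstack([cv2.resize(a[190:260,300:400],(800,300),interpolation=cv2.INTER_CUBIC),cv2.resize(b[190:260,300:400],(800,300),interpolation=cv2.INTER_CUBIC)])
cv2.imwrite("pics/w5.png",c)
E
```

```text
(no output)
```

View pics/w5.png

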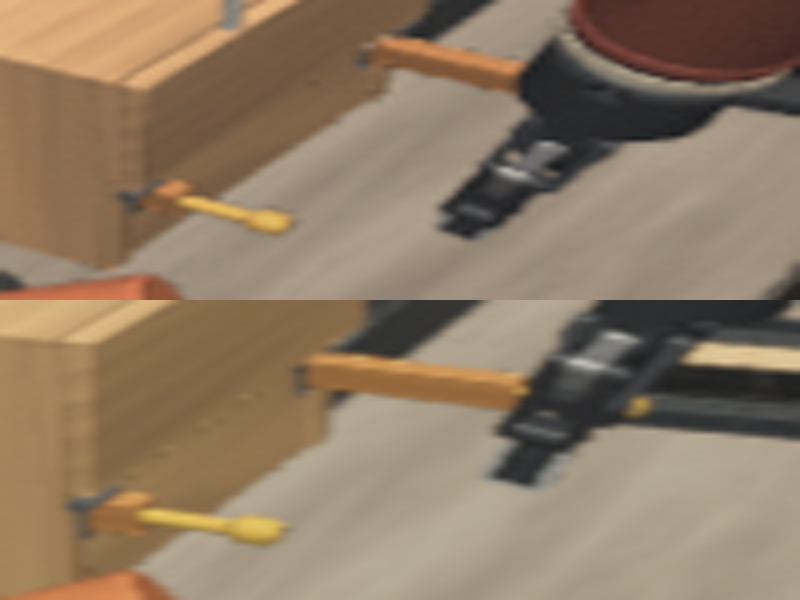

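```bash
python3 - <<'E'
from h import *
print("knob R now",onplane("side",[(379.5,214.5)],.076),"L side",onplane("side",[(332.7,243.7)],.076),"L scene",onplane("scene",[(334,241.4)],.076))
print("R initial side",onplane("side",[(354.7,209)],.076),"R initial scene",onplane("scene",[(359.1,205.3)],.076))
E
```

```text
knob R now [[ 0.4583417  -0.18576647  0.076     ]] L side [[0.53176898 0.01286088 0.076     ]] L scene [[0.53318509 0.01001883 0.076     ]]
R initial side [[ 0.53907419 -0.18767543  0.076     ]] R initial scene [[ 0.54159901 -0.19078114  0.076     ]]
```

```bash
python3 - <<'E'
from h import *
p=onplane("side",[(357.06,209),(381.25,214.5),(336,243.7)],.076);print(p)
b=cv2.imread("pics/side0.png")[195:225,340:375];cv2.imwrite("pics/x.png",cv2.resize(b,None,fx=20,fy=20,interpolation=cv2.INTER_CUBIC))
E
```

```text
[[ 0.53227771 -0.19056255  0.076     ]
 [ 0.45343703 -0.18785399  0.076     ]
 [ 0.52351012  0.00931434  0.076     ]]
```

Request:
step_arm([
  [0,0.03,-0.8,0,0,0,0.7],
  [0,0,-0.8,0,0,0,0.7],
  [0,0,-0.76,0,0,0,0.7],
  [0.6,0,0,0,0,0,0.7],
  [0.6,0,0,0,0,0,0.7],
  [0.6,0,0,0,0,0,0.7],
  [0.5,0,0,0,0,0,0.7],
  [0.28,0,0,0,0,0,0.7],
  [0,0,0,0,0,0,0.7],
  [0,0,0,0,0,0,0.7],
], squeeze=60)

```text
clock: 17.5
eef_pos: [0.54, 0.0107, 0.0578]
tcp_rot: [0.002, 0.992, 0.0, 0.13]
force: [-0.5, 0.3, 0.1]
width: 0.704
gripper_force: 0.0
```

Request:
step_arm([
  [0,0,0,0,0,0,0],
  [0,0,0,0,0,0,0],
  [0,0,0,0,0,0,0],
  [0,0,0,0,0,0,0],
  [0,0,0,0,0,0,0],
  [0,0,0,0,0,0,0],
  [0,0,0,0,0,0,0],
  [0,0,0,0,0,0,0],
  [0,0,0,0,0,0,0],
  [0,0,0,0,0,0,0],
])

```text
clock: 18.5
eef_pos: [0.5413, 0.0107, 0.0584]
tcp_rot: [0.002, 0.991, 0.0, 0.131]
force: [-2.1, 2.7, 5.2]
width: 0.182
gripper_force: 58.6
```

Now I pull 80 mm, then look at the force.

Request:
step_arm([
  [-0.1,0,0,0,0,0,0],
  [-0.2,0,0,0,0,0,0],
  [-0.25,0,0,0,0,0,0],
  [-0.25,0,0,0,0,0,0],
  [-0.25,0,0,0,0,0,0],
  [-0.25,0,0,0,0,0,0],
  [-0.25,0,0,0,0,0,0],
  [-0.25,0,0,0,0,0,0],
  [-0.2,0,0,0,0,0,0],
  [0,0,0,0,0,0,0],
])

```text
clock: 19.5
eef_pos: [0.4682, 0.0115, 0.0623]
tcp_rot: [0.002, 0.99, 0.001, 0.139]
force: [37.5, 6.6, -19.4]
width: 0.177
gripper_force: 60.9
```

Request:
step_arm([
  [-0.05,0,0,0,0,0,0],
  [-0.05,0,0,0,0,0,0],
  [-0.05,0,0,0,0,0,0],
  [-0.05,0,0,0,0,0,0],
  [0,0,0,0,0,0,0],
  [0,0,0,0,0,0,0],
  [0,0,0,0,0,0,0],
  [0,0,0,0,0,0,0],
  [0,0,0,0,0,0,0],
  [0,0,0,0,0,0,0],
])

```text
clock: 20.5
eef_pos: [0.4643, 0.0116, 0.0644]
tcp_rot: [0.003, 0.99, 0.002, 0.143]
force: [51.3, 4.4, -22.6]
width: 0.173
gripper_force: 58.9
```

Request:
step_arm([
  [0.25,0,0,0,0,0,0],
  [0,0,0,0,0,0,0.8],
  [0,0,0,0,0,0,0.8],
  [0,0,0,0,0,0,0.8],
  [0,0,0.8,0,2.4,0,0.8],
  [0,0,1,0,2,0,0.8],
  [0,0,1,0,4,0,0.8],
  [0,0,1,0,4,0,0.8],
  [0,0,1,0,4,0,0.8],
  [0,0,1,0,0,0,0.8],
])

```text
clock: 21.5
eef_pos: [0.4624, 0.0097, 0.2908]
tcp_rot: [0.003, 1.0, 0.001, -0.015]
force: [0.7, -0.4, -0.5]
width: 0.803
gripper_force: 0.0
```

Request:
step_arm([
  [0,-0.4,0.5,0,0,-8.5,0.8],
  [0,-0.5,0,0,0,-8.5,0.6],
  [0,-0.5,0,0,0,-8.5,0.6],
  [0,-0.5,0,0,0,-8.5,0.6],
  [0,-0.5,0,0,0,-8.5,0.6],
  [0,0,0,0,0,-8.5,0.6],
  [0,0,0,0,0,-8.5,0.6],
  [0,0,0,0,0,-8.5,0.6],
  [0,0,0,0,0,-8.5,0.6],
  [0,0,0,0,0,-8.5,0.6],
])

```text
clock: 22.5
eef_pos: [0.4618, -0.0856, 0.3092]
tcp_rot: [0.68, 0.733, 0.008, -0.01]
force: [0.7, -0.4, -0.4]
width: 0.599
gripper_force: 0.0
```

```bash
python3 - <<'E'
from h import *
st()
im=imaging.read_camera("wrist");cv2.imwrite("pics/w6.png",im)
for l in["flap_bar","support_left_knob","card_box"]: print(l,[(np.round(d["at"]).tolist(),round(d["conf"],2)) for d in look_for(l,"wrist")[:3]])
E
```

```text
t22.5 p [ 0.4618 -0.0856  0.3092] z [-0.004  0.025 -1.   ] xang 94.3 yang 4.3 q [ 0.92 -0.03 -0.78  1.72 -0.05  1.45  0.22] F [ 0.7 -0.4 -0.4] w 0.599 g 0.0
flap_bar [([457.0, 174.0], 0.83)]
support_left_knob [([388.0, 97.0], 0.95), ([456.0, 179.0], 0.64)]
card_box [([310.0, 312.0], 0.66)]
```

View pics/w6.png

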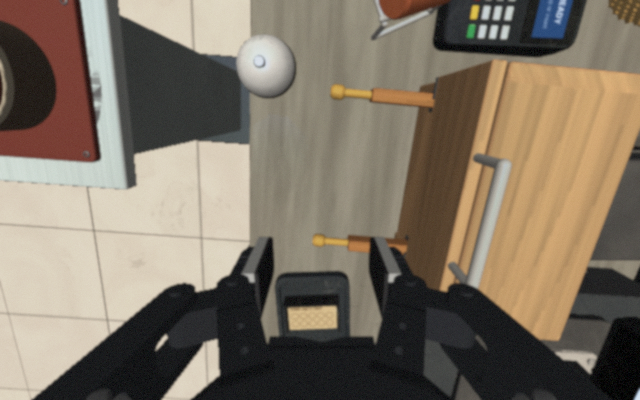

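Both supports are out, with knobs at (338,92) and (319,240). The pull bar runs from (500,162) to (475,283), and the box lies flat on the tray at (312,318).

```bash
python3 - <<'E'
from h import *
b=onplane("wrist",[(501,163),(474,283)],.251);print(b,b.mean(0),np.degrees(np.arctan2(*(b[0]-b[1])[:2]))) 
print(onplane("wrist",[(338,92),(319,240)],.076), onplane("wrist",[(433,99),(407,243)],.088))
print("flap top edge corners",onplane("wrist",[(501,61)],.215))
E
```

```text
[[ 0.58617062 -0.03777954  0.251     ]
 [ 0.58931265 -0.13477967  0.251     ]] [ 0.58774163 -0.0862796   0.251     ] -1.855275827993736
[[ 0.4749126   0.01121637  0.076     ]
 [ 0.46806345 -0.18913478  0.076     ]] [[ 0.58899424  0.01221058  0.088     ]
 [ 0.58924457 -0.17770414  0.088     ]]
flap top edge corners [[0.58924515 0.03476437 0.215     ]]
```

Request:
step_arm([
  [0.03,0.24,-0.4,-1.4,0,8.5,0.7],
  [0.03,0.24,-0.4,0,0,8.5,0.7],
  [0.03,0.24,-0.4,0,0,8.5,0.7],
  [0.03,0.24,-0.4,0,0,8.5,0.7],
  [0.03,0.24,-0.4,0,0,8.5,0.7],
  [0.03,0.24,-0.4,0,0,8.5,0.7],
  [0.03,0.24,-0.4,0,0,8.5,0.7],
  [0.03,0.24,-0.4,0,0,8.5,0.7],
  [0.03,0.24,-0.4,0,0,8.5,0.7],
  [0.06,0.26,-0.4,0,0,8.5,0.7],
])

```text
clock: 23.7
eef_pos: [0.4757, 0.0114, 0.1493]
tcp_rot: [-0.002, 1.0, -0.002, -0.001]
force: [-0.2, -0.4, 0.7]
width: 0.701
gripper_force: 0.0
```

Request:
step_arm([
  [0,0,-0.7,0,0,0.5,0.7],
  [0,0,-0.7,0,0,0,0.7],
  [0,0,-0.7,0,0,0,0.7],
  [0,0,-0.15,0,0,0,0.7],
  [0,0,0,0,0,0,0],
  [0,0,0,0,0,0,0],
  [0,0,0,0,0,0,0],
  [0,0,0,0,0,0,0],
  [0,0,0,0,0,0,0],
  [0,0,0,0,0,0,0],
])

```text
clock: 24.7
eef_pos: [0.4772, 0.0115, 0.0616]
tcp_rot: [-0.002, 1.0, -0.002, 0.001]
force: [-1.6, 1.9, 5.6]
width: 0.178
gripper_force: 58.4
```

Gripped; now I pull step by step and open without relaxing.

Request:
step_arm([
  [-0.1,0,0,0,0,0,0],
  [-0.1,0,0,0,0,0,0],
  [-0.1,0,0,0,0,0,0],
  [-0.1,0,0,0,0,0,0],
  [-0.05,0,0,0,0,0,0],
  [0,0,0,0,0,0,0],
  [0,0,0,0,0,0,0],
  [0,0,0,0,0,0,0],
  [0,0,0,0,0,0,0],
  [0,0,0,0,0,0,0],
])

```text
clock: 25.7
eef_pos: [0.4688, 0.0117, 0.0638]
tcp_rot: [-0.002, 1.0, -0.001, 0.011]
force: [41.0, 1.7, -22.4]
width: 0.175
gripper_force: 60.0
```

Request:
step_arm([
  [-0.08,0,0,0,0,0,0],
  [-0.08,0,0,0,0,0,0],
  [0,0,0,0,0,0,0],
  [0,0,0,0,0,0,0],
  [0,0,0,0,0,0,0.7],
  [0,0,0,0,0,0,0.7],
  [0,0,0,0,0,0,0.7],
  [0,0,1,0,0,0,0.7],
  [0,0,1,0,0,0,0.7],
  [0,0,1,0,0,0,0.7],
])

```text
clock: 26.7
eef_pos: [0.4506, 0.0116, 0.1811]
tcp_rot: [-0.002, 1.0, -0.002, -0.001]
force: [0.9, -0.8, 0.5]
width: 0.7
gripper_force: 0.0
```

Request:
step_arm([
  [-0.4,-0.4,0.8,0,0,0,0.7],
  [-0.4,-0.5,0.8,0,0,0,0.7],
  [0,-0.5,0,0,0,0,0.7],
  [0,-0.5,0,0,0,0,0.7],
  [0,-0.5,0,0,0,0,0.7],
  [0,0,0,0,0,0,0.7],
  [0,0,0,0,0,0,0.7],
  [0,0,0,0,0,0,0.7],
  [0,0,0,0,0,0,0.7],
  [0,0,0,0,0,0,0.7],
])

```text
clock: 27.7
eef_pos: [0.4197, -0.0842, 0.2441]
tcp_rot: [-0.002, 1.0, -0.002, -0.0]
force: [-0.2, -0.1, -0.7]
width: 0.702
gripper_force: 0.0
```

```bash
python3 - <<'E'
from h import *
st()
im=imaging.read_camera("wrist");a=imaging.read_camera("scene")
c=np.vstack([cv2.resize(im[180:330,200:520],(640,300)),cv2.resize(a[185:255,285:434],(640,300),interpolation=cv2.INTER_CUBIC)])
cv2.imwrite("pics/w7.png",c)
E
```

```text
t27.7 p [ 0.4197 -0.0842  0.2441] z [-0.    -0.004 -1.   ] xang -179.8 yang 90.2 q [ 0.97 -0.13 -0.79  1.91 -0.09  1.32  1.78] F [-0.2 -0.1 -0.7] w 0.702 g 0.0
```

View pics/w7.png

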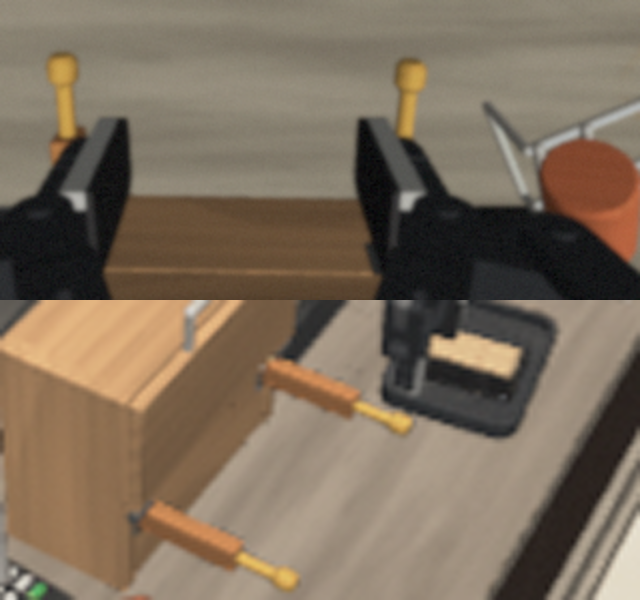

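```bash
python3 - <<'E'
from h import *
print("wrist",onplane("wrist",[(231.5,215),(405.5,217.5)],.078))
f=lambda x,y:(285+x/4.295,185+(y-300)/4.286)
print("scene knobs",onplane("scene",[f(400,424),f(287,578)],.076))
print("scene ends/roots",onplane("scene",[f(357,402),f(241,555),f(268,372),f(150,515)],.078))
E
```

```text
wrist [[ 0.46586122 -0.18776163  0.078     ]
 [ 0.46819504  0.01170669  0.078     ]]
scene knobs [[ 0.46326431 -0.18655939  0.076     ]
 [ 0.46586738  0.01113426  0.076     ]]
scene ends/roots [[ 0.5046338  -0.18956915  0.078     ]
 [ 0.50582635  0.01097491  0.078     ]
 [ 0.58601756 -0.18276378  0.078     ]
 [ 0.58639526  0.01240932  0.078     ]]
```

Request:
step_arm([
  [0.4,0.6,0,0,0,0,0.7],
  [0.4,0.6,-0.4,0,0,0,0.7],
  [0.4,0.6,-0.6,0,0,0,0.6],
  [0.4,0.59,-0.8,0,0,0,0.6],
  [0.16,0,-0.8,0,0,0,0.6],
  [0,0,-0.8,0,0,0,0.6],
  [0,0,-0.8,0,0,0,0.6],
  [0,0,-0.4,0,0,0,0.6],
  [0,0,0,0,0,0,0],
  [0,0,0,0,0,0,0],
], squeeze=60)

```text
clock: 28.8
eef_pos: [0.4907, 0.0111, 0.0611]
tcp_rot: [-0.002, 1.0, -0.002, 0.0]
force: [0.5, 0.6, 0.5]
width: 0.269
gripper_force: 0.0
```

Request:
step_arm([
  [0,0,0,0,0,0,0],
  [0,0,0,0,0,0,0],
  [0,0,0,0,0,0,0],
  [0,0,0,0,0,0,0],
  [-0.05,0,0,0,0,0,0],
  [-0.1,0,0,0,0,0,0],
  [-0.1,0,0,0,0,0,0],
  [0,0,0,0,0,0,0],
  [0,0,0,0,0,0,0],
  [0,0,0,0,0,0,0],
])

```text
clock: 29.8
eef_pos: [0.4897, 0.0114, 0.0632]
tcp_rot: [-0.001, 1.0, -0.0, 0.01]
force: [39.3, 3.1, -27.7]
width: 0.09
gripper_force: 58.9
```

Request:
step_arm([
  [-0.1,0,0,0,0,0,0],
  [-0.1,0,0,0,0,0,0],
  [0,0,0,0,0,0,0],
  [0,0,0,0,0,0,0],
  [0,0,0,0,0,0,0],
  [0,0,0,0,0,0,0],
  [0,0,0,0,0,0,0],
  [0,0,0,0,0,0,0],
  [0,0,0,0,0,0,0],
  [0,0,0,0,0,0,0],
])

```text
clock: 30.8
eef_pos: [0.4869, 0.0115, 0.0652]
tcp_rot: [-0.001, 1.0, 0.0, 0.015]
force: [56.5, 1.0, -30.9]
width: 0.086
gripper_force: 94.2
```

Request:
step_arm([
  [0,0,0,0,0,0,0.6],
  [0,0,0,0,0,0,0.6],
  [0,0,1,0,0,0,0.6],
  [0,0,1,0,0,0,0.6],
  [0.08,-1,0,0,0,0,0.6],
  [0.1,-1,0,0,0,0,0.6],
  [0.1,-1,0,0,0,0,0.6],
  [0.1,-1,0,0,0,0,0.6],
  [0,-0.98,0,0,0,0,0.6],
  [0,0,0,0,0,0,0.6],
])

```text
clock: 31.8
eef_pos: [0.4858, -0.1946, 0.1398]
tcp_rot: [0.002, 1.0, -0.003, -0.001]
force: [1.0, 0.1, 0.5]
width: 0.601
gripper_force: 0.0
```

Request:
step_arm([
  [0,0,-1,0,0,0,0.6],
  [0,0,-1,0,0,0,0.6],
  [0,0,0,0,0,0,0.6],
  [0,0,0,0,0,0,0],
  [0,0,0,0,0,0,0],
  [0,0,0,0,0,0,0],
  [0,0,0,0,0,0,0],
  [0,0,0,0,0,0,0],
  [-0.05,0,0,0,0,0,0],
  [0,0,0,0,0,0,0],
])

```text
clock: 32.8
eef_pos: [0.4885, -0.1887, 0.0624]
tcp_rot: [-0.002, 1.0, -0.003, 0.003]
force: [8.0, -1.3, -1.5]
width: 0.089
gripper_force: 58.6
```

Request:
step_arm([
  [-0.1,0,0,0,0,0,0],
  [-0.1,0,0,0,0,0,0],
  [-0.1,0,0,0,0,0,0],
  [0,0,0,0,0,0,0],
  [0,0,0,0,0,0,0],
  [0,0,0,0,0,0,0],
  [0,0,0,0,0,0,0],
  [0,0,0,0,0,0,0],
  [0,0,0,0,0,0,0],
  [0,0,0,0,0,0,0],
])

```text
clock: 33.8
eef_pos: [0.484, -0.1886, 0.0642]
tcp_rot: [-0.002, 1.0, -0.003, 0.011]
force: [38.7, -2.6, -20.1]
width: 0.088
gripper_force: 93.6
```

Request:
step_arm([
  [0,0,0,0,0,0,0.6],
  [0,0,0,0,0,0,0.6],
  [0,0,0.9,0,0,0,0.6],
  [0,0,1,0,0,-8.5,0.6],
  [0,0.3,1,0,0,-8.5,0.6],
  [0,0.4,1,0,0,-8.5,0.6],
  [0,0.4,1,0,0,-8.5,0.6],
  [0,0.4,1,0,0,-8.5,0.6],
  [0,0.4,0.4,0,0,-8.5,0.6],
  [0,0.4,0,0,0,-8.5,0.6],
])

```text
clock: 34.8
eef_pos: [0.474, -0.0956, 0.3153]
tcp_rot: [0.498, 0.867, -0.002, 0.001]
force: [0.4, 0.4, -0.1]
width: 0.602
gripper_force: 0.0
```

Request:
step_arm([
  [0.5,0.26,0,0,0,-8.5,0.6],
  [0.6,0,0,0,0,-8.5,0.6],
  [0.6,0,0,0,0,-8.5,0.6],
  [0.6,0,0,0,0,-3,0.6],
  [0.5,0,0,0,0,0,0.6],
  [0,0,0,0,0,0,0.6],
  [0,0,-0.5,0,0,0,0.6],
  [0,0,-0.5,0,0,0,0.6],
  [0,0,0,0,0,0,0.6],
  [0,0,0,0,0,0,0.6],
])

```text
clock: 35.8
eef_pos: [0.5847, -0.0862, 0.2729]
tcp_rot: [0.694, 0.72, -0.002, -0.001]
force: [-0.1, -0.9, 0.2]
width: 0.597
gripper_force: 0.0
```

```bash
python3 - <<'E'
from h import *
st()
E
```

```text
t35.8 p [ 0.5847 -0.0862  0.2729] z [-0.004 -0.    -1.   ] xang 92.2 yang 2.2 q [ 0.77  0.31 -0.87  1.51  0.23  1.43 -0.07] F [-0.1 -0.9  0.2] w 0.597 g 0.0
```

Request:
step_arm([
  [0.05,0,-0.45,0,0,0,0.6],
  [0,0,-0.43,0,0,0,0.6],
  [0,0,0,0,0,0,0.6],
  [0,0,0,0,0,0,0],
  [0,0,0,0,0,0,0],
  [0,0,0,0,0,0,0],
  [0,0,0,0,0,0,0],
  [0,0,0,0,0,0,0],
  [0,0,0,0,0,0,0],
  [0,0,0,0,0,0,0],
], squeeze=40)

```text
clock: 36.8
eef_pos: [0.5879, -0.0859, 0.2383]
tcp_rot: [0.694, 0.72, -0.001, -0.001]
force: [-0.7, 0.4, 6.6]
width: 0.096
gripper_force: 39.0
```

Request:
step_arm([
  [-0.38,-0.01,-0.03,0,0,0,0],
  [-0.37,-0.01,-0.08,0,0,0,0],
  [-0.36,-0.01,-0.11,0,0,0,0],
  [-0.35,-0.01,-0.14,0,0,0,0],
  [-0.33,-0.01,-0.18,0,0,0,0],
  [-0.32,-0.01,-0.21,0,0,0,0],
  [-0.29,-0.01,-0.24,0,0,0,0],
  [-0.27,-0.01,-0.27,0,0,0,0],
  [0,0,0,0,0,0,0],
  [0,0,0,0,0,0,0],
])

```text
clock: 37.8
eef_pos: [0.4805, -0.0865, 0.1863]
tcp_rot: [0.693, 0.721, -0.0, -0.002]
force: [1.9, 8.8, -3.5]
width: 0.102
gripper_force: 39.5
```

Request:
step_arm([
  [-0.23,-0.01,-0.3,0,0,0,0],
  [-0.21,0,-0.31,0,0,0,0],
  [-0.17,0,-0.34,0,0,0,0],
  [-0.14,0,-0.35,0,0,0,0],
  [-0.1,0,-0.36,0,0,0,0],
  [-0.07,0,-0.37,0,0,0,0],
  [0,0,0,0,0,0,0],
  [0,0,0,0,0,0,0],
  [0,0,0,0,0,0,0],
  [0,0,0,0,0,0,0],
])

```text
clock: 38.8
eef_pos: [0.4448, -0.0883, 0.1058]
tcp_rot: [0.693, 0.721, -0.0, -0.001]
force: [4.1, 4.7, -2.4]
width: 0.098
gripper_force: 39.9
```

Request:
step_arm([
  [-0.03,0,-0.3,0,0,0,0],
  [0,0,-0.25,0,0,0,0],
  [0,0,0,0,0,0,0],
  [0,0,0,0,0,0,0.3],
  [0,0,0,0,0,0,0.3],
  [0,0,0,0,0,0,0.3],
  [0,0,0.5,0,0,0,0.3],
  [0,0,0.7,0,0,0,0.3],
  [0,0,1,0,0,0,0.3],
  [0,0,1,0,0,0,0.3],
])

```text
clock: 39.8
eef_pos: [0.442, -0.0894, 0.2127]
tcp_rot: [0.693, 0.721, -0.001, -0.002]
force: [1.2, -0.8, 0.1]
width: 0.3
gripper_force: 0.0
```

Request:
step_arm([
  [0,0,1,0,0,0,0.8],
  [0,0,1,0,0,0,0.8],
  [0,0,0,0,0,0,0.8],
  [0,0,0,0,0,0,0.8],
  [0,0,0,0,0,0,0.8],
  [0,0,0,0,0,0,0.8],
  [0,0,0,0,0,0,0.8],
  [0,0,0,0,0,0,0.8],
  [0,0,0,0,0,0,0.8],
  [0,0,0,0,0,0,0.8],
])

```text
clock: 40.8
eef_pos: [0.4425, -0.0895, 0.2912]
tcp_rot: [0.694, 0.72, -0.001, -0.002]
force: [-0.4, 0.2, 0.5]
width: 0.799
gripper_force: 0.0
```

```bash
python3 - <<'E'
from h import *
st()
im=imaging.read_camera("wrist");a=imaging.read_camera("scene");cv2.imwrite("pics/scene8.png",a)
cv2.imwrite("pics/wr8.png",im)
c=np.vstack([cv2.resize(im[60:340],(640,280)),cv2.resize(a[160:330,270:430],(640,320),interpolation=cv2.INTER_CUBIC)])
cv2.imwrite("pics/w8.png",c)
for l in["peg_left","cup_1","flap_bar"]:
  for n in("wrist","scene"): print(l,n,[(np.round(d["at"]).tolist(),round(d["conf"],2)) for d in look_for(l,n)[:4]])
E
```

```text
t40.8 p [ 0.4425 -0.0895  0.2912] z [-0.004  0.    -1.   ] xang 92.2 yang 2.2 q [ 1.02 -0.09 -0.85  1.79 -0.06  1.42  0.22] F [-0.4  0.2  0.5] w 0.799 g 0.0
peg_left wrist [([400.0, 153.0], 0.72)]
peg_left scene [([348.0, 221.0], 0.85)]
cup_1 wrist []
cup_1 scene [([307.0, 265.0], 0.97), ([306.0, 311.0], 0.77), ([307.0, 283.0], 0.57), ([256.0, 227.0], 0.56)]
flap_bar wrist [([399.0, 151.0], 0.8)]
flap_bar scene [([350.0, 222.0], 0.67)]
```

View pics/w8.png

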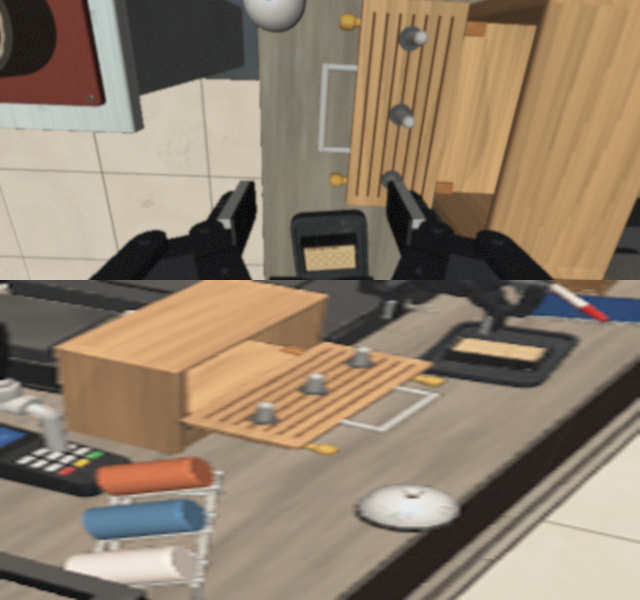

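The flap lies level on both supports with three pegs up, and the box is flat on the tray. Next I look at the rack from above, with the wrist camera facing away from the robot.

Request:
step_arm([
  [0.03,0.4,0,0,0,8.2,0.8],
  [0.03,0.4,0,0,0,8.2,0.8],
  [0.03,0.4,0,0,0,8.2,0.8],
  [0.03,0.4,0,0,0,8.2,0.8],
  [0.03,0.4,0,0,0,8.2,0.8],
  [0.03,0.4,0,0,0,8.2,0.8],
  [0.03,0.4,0,0,0,8.2,0.8],
  [0.03,0.5,0,0,0,8.2,0.8],
  [0.03,0.5,0,0,0,8.2,0.8],
  [0.03,0.5,0,0,0,8.2,0.8],
])

```text
clock: 42.2
eef_pos: [0.4545, 0.0832, 0.2914]
tcp_rot: [0.048, 0.999, -0.002, -0.0]
force: [0.5, 0.2, -0.1]
width: 0.798
gripper_force: 0.0
```

Request:
step_arm([
  [0.03,0.5,0,0,0,8.2,0.8],
  [0.03,0.5,0,0,0,8.2,0.8],
  [0.03,0.5,0,0,0,8.2,0.8],
  [0.03,0.5,0,0,0,8.2,0.8],
  [0,0,0,0,0,0,0.8],
  [0,0,0,0,0,0,0.8],
  [0,0,0,0,0,0,0.8],
  [0,0,0,0,0,0,0.8],
  [0,0,0,0,0,0,0.8],
  [0,0,0,0,0,0,0.8],
])

```text
clock: 43.2
eef_pos: [0.4594, 0.162, 0.2913]
tcp_rot: [-0.233, 0.973, -0.002, 0.0]
force: [0.5, -0.6, -0.7]
width: 0.798
gripper_force: 0.0
```

```bash
python3 - <<'E'
from h import *
st()
im=imaging.read_camera("wrist");cv2.imwrite("pics/w9.png",im)
for l in["cup_1","cup_2","cup_3","cup_rack"]:
  print(l,[(np.round(d["at"]).tolist(),round(d["conf"],2)) for d in look_for(l,"wrist")[:5]])
f=lambda x,y:(270+x/4,160+(y-280)/1.882)
print("peg tips scene",onplane("scene",[f(265,403),f(316,375),f(362,350)],.138))
E
```

```text
t43.2 p [0.4594 0.162  0.2913] z [ 0.002 -0.004 -1.   ] xang -153.1 yang 116.9 q [ 0.65  0.03 -1.08  1.71  0.03  1.41  1.6 ] F [ 0.5 -0.6 -0.7] w 0.798 g 0.0
cup_1 [([268.0, 218.0], 0.68), ([397.0, 215.0], 0.66), ([329.0, 216.0], 0.6)]
cup_2 [([268.0, 218.0], 0.68), ([397.0, 215.0], 0.66), ([329.0, 216.0], 0.6)]
cup_3 [([268.0, 218.0], 0.68), ([397.0, 215.0], 0.66), ([329.0, 216.0], 0.6)]
cup_rack [([334.0, 187.0], 0.94), ([270.0, 220.0], 0.68), ([332.0, 217.0], 0.34)]
peg tips scene [[ 0.53605039 -0.00500512  0.138     ]
 [ 0.53351031 -0.08819917  0.138     ]
 [ 0.53070953 -0.16882113  0.138     ]]
```

View pics/w9.png

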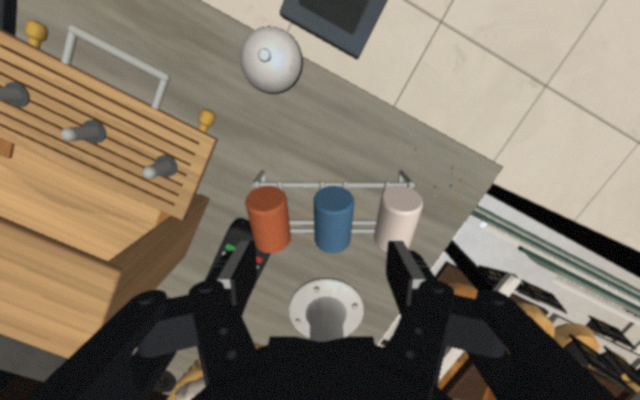

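The three full-size cups lie in the rack: terracotta base (268,203), blue (334,203), white (400,203). The terracotta one is as wide as the blue one, so it is the larger. The look-alike behind the terminal at scene (256,227) is the smaller one. The tap's flange is at (326,308), and the tool's yaw already matches the rack.

```bash
python3 - <<'E'
from h import *
uv=[(268,203),(334,203),(400,203)]
for z in(.07,.08,.09,.1,.11):
    p=onplane("wrist",uv,z); print(z,p[:,:2].round(4).tolist(),np.linalg.norm(p[2]-p[0]).round(4),np.degrees(np.arctan2(p[0,0]-p[2,0],p[2,1]-p[0,1])).round(1))
for z in (.095,):
  p=onplane("wrist",uv,z)
  a=np.array([np.cos(np.radians(25))*np.cos(np.radians(27)),np.cos(np.radians(25))*np.sin(np.radians(27)),-np.sin(np.radians(25))])
  up=np.array([a[0],a[1],0]);up/=np.linalg.norm(up);n=np.sin(np.radians(25))*up+np.array([0,0,np.cos(np.radians(25))])
  print("mouth top pts",proj("wrist",p+.08*a+.026*n),"base top",proj("wrist",p+.026*n),"mouth bot",proj("wrist",p+.08*a-.026*n),"base bot",proj("wrist",p-.026*n))
print("tap",onplane("wrist",[(326,308)],0),"terminal corner",onplane("wrist",[(240,222),(270,262)],.05))
im=cv2.imread("pics/w9.png");h=cv2.cvtColor(im,cv2.COLOR_BGR2HSV)
for nm,lo,hi in(("blue",(95,90,40),(115,255,255)),("terra",(3,140,80),(14,255,255))):
    m=cv2.inRange(h,lo,hi);m[:170]=0;m[290:]=0;m[:,:235]=0;m[:,420:]=0;ys,xs=np.nonzero(m);print(nm,xs.min(),xs.max(),ys.min(),ys.max(),len(xs))
E
```

```text
0.07 [[0.5368, 0.1212], [0.4969, 0.1996], [0.4571, 0.2778]] 0.1757 27.0
0.08 [[0.5328, 0.1214], [0.494, 0.1976], [0.4553, 0.2737]] 0.1709 27.0
0.09 [[0.5288, 0.1216], [0.4911, 0.1956], [0.4535, 0.2696]] 0.1661 27.0
0.1 [[0.5248, 0.1217], [0.4882, 0.1937], [0.4517, 0.2655]] 0.1613 27.0
0.11 [[0.5208, 0.1219], [0.4853, 0.1917], [0.4498, 0.2613]] 0.1564 27.0
mouth top pts [[272.80095348 258.48998098]
 [332.98074302 258.52860124]
 [393.15243262 258.5672163 ]] base top [[264.96334685 218.43323509]
 [334.68705126 218.445681  ]
 [404.41676093 218.45812799]] mouth bot [[277.15182125 229.28808045]
 [331.99064732 229.30475197]
 [386.81532066 229.32141919]] base bot [[270.72878421 189.13145258]
 [333.38265543 189.1214032 ]
 [396.0316782  189.1113546 ]]
tap [[0.70018619 0.29311388 0.        ]] terminal corner [[0.58945954 0.09663411 0.05      ]
 [0.62938343 0.16138368 0.05      ]]
blue 315 352 187 251 2104
terra 247 289 187 253 2243
```

```bash
python3 - <<'E'
from h import *
from scipy.optimize import least_squares
t=np.radians(25);ps=np.radians(27)
up=np.array([np.cos(ps),np.sin(ps),0]);lat=np.array([-np.sin(ps),np.cos(ps),0]);a=np.cos(t)*up-np.sin(t)*np.array([0,0,1]);n=np.sin(t)*up+np.cos(t)*np.array([0,0,1])
def box(b):
    ang=np.linspace(0,2*np.pi,60);c=np.outer(np.cos(ang),lat)*.026+np.outer(np.sin(ang),n)*.026
    u=proj("wrist",np.vstack([b+c,b+.08*a+c])); return np.r_[u.min(0)[0],u.max(0)[0],u.min(0)[1],u.max(0)[1]]
for nm,ob,b0 in(("blue",[314.5,352.5,186.5,251.5],[.494,.1976,.082]),("terra",[246.5,289.5,186.5,253],[.533,.1214,.082])):
    o=least_squares(lambda b:box(b)-ob,b0);print(nm,o.x.round(4),o.fun.round(2))
E
```

```text
blue [0.4942 0.1975 0.065 ] [-0.36  0.36  0.23 -0.24]
terra [0.5331 0.117  0.0721] [-0.6   0.7   0.43 -0.45]
```

Request:
step_arm([
  [0.1,0.14,0,3.18,-6.24,0,0.68],
  [0.1,0.14,-0.5,3.18,-6.24,0,0.68],
  [0.1,0.14,-0.6,3.18,-6.24,0,0.68],
  [0.1,0.14,-0.8,3.18,-6.24,0,0.68],
  [0.11,0.14,-0.8,3.18,-6.24,0,0.68],
  [0,0,-0.8,0,0,0,0.68],
  [0,0,-0.63,0,0,0,0.68],
  [0,0,0,0,0,0,0.68],
  [0,0,0,0,0,0,0.68],
  [0,0,0,0,0,0,0.68],
], squeeze=30)

```text
clock: 44.45
eef_pos: [0.4809, 0.1909, 0.1292]
tcp_rot: [-0.222, 0.928, 0.068, 0.292]
force: [1.2, -0.4, 0.9]
width: 0.678
gripper_force: 0.0
```

```bash
python3 - <<'E'
from h import *
s,T=st();print(T.round(3))
im=imaging.read_camera("wrist");cv2.imwrite("pics/w10.png",im)
h=cv2.cvtColor(im,cv2.COLOR_BGR2HSV)
m=cv2.inRange(h,(95,90,40),(115,255,255));n,l,stt,c=cv2.connectedComponentsWithStats(m);i=1+stt[1:,4].argmax();print("blue blob",stt[i],c[i])
for z in (.082,.088): 
  b=np.array([.4934,.1972,.082]) if z==.082 else np.array([.4917,.196,.088])
  print(z,proj("wrist",[b,b+.022*np.array([.8075,.4115,-.4226]),b+.08*np.array([.8075,.4115,-.4226])]).round(0).tolist())
E
```

```text
t44.5 p [0.4809 0.1909 0.1292] z [ 0.511  0.256 -0.82 ] xang -153.0 yang 116.9 q [ 0.48 -0.23 -0.84  2.37 -0.61  0.37  2.15] F [ 1.2 -0.4  0.9] w 0.678 g 0.0
[[-0.731 -0.452  0.511]
 [-0.372  0.892  0.256]
 [-0.572 -0.003 -0.82 ]]
blue blob [ 282  163   76   81 4623] [319.18234912 201.7428077 ]
0.082 [[322.0, 196.0], [322.0, 202.0], [322.0, 213.0]]
0.088 [[322.0, 201.0], [322.0, 207.0], [322.0, 218.0]]
```

```bash
cat > cupfit.py <<'E'
from h import *
from scipy.optimize import least_squares
t=np.radians(25);ps=np.radians(27)
up=np.array([np.cos(ps),np.sin(ps),0]);lat=np.array([-np.sin(ps),np.cos(ps),0]);a=np.cos(t)*up-np.sin(t)*np.array([0,0,1]);n=np.sin(t)*up+np.cos(t)*np.array([0,0,1])
def box(b):
    ang=np.linspace(0,2*np.pi,60);c=np.outer(np.cos(ang),lat)*.026+np.outer(np.sin(ang),n)*.026
    u=proj("wrist",np.vstack([b+c,b+.08*a+c])); return np.r_[u.min(0)[0],u.max(0)[0],u.min(0)[1],u.max(0)[1]]
def cup(ob,b0):
    o=least_squares(lambda b:box(b)-ob,b0); print("base",o.x.round(4),"res",o.fun.round(1)); return o.x
E
python3 - <<'E'
from cupfit import *
cup([281.5,358.5,162.5,244.5],[.492,.197,.085])
E
```

```text
base [0.4925 0.195  0.0866] res [-0.1  0.1  0.1 -0.1]
```

Request:
step_arm([
  [0.2,0.09,-0.35,0,0,0,0.68],
  [0.2,0.09,-0.35,0,0,0,0.68],
  [0.2,0.1,-0.35,0,0,0,0.68],
  [0.2,0.1,-0.35,0,0,0,0.68],
  [0.21,0.09,-0.35,0,0,0,0.68],
  [0,0,0,0,0,0,0.68],
  [0,0,0,0,0,0,0],
  [0,0,0,0,0,0,0],
  [0,0,0,0,0,0,0],
  [0,0,0,0,0,0,0],
])

```text
clock: 45.5
eef_pos: [0.5123, 0.2039, 0.0721]
tcp_rot: [-0.222, 0.929, 0.065, 0.29]
force: [-2.5, 6.4, 0.1]
width: 0.611
gripper_force: 31.2
```

Request:
step_arm([
  [0,0,0,0,0,0,0],
  [0,0,0,0,0,0,0],
  [0,0,0,0,0,0,0],
  [0,0,0,0,0,0,0],
  [0,0,0,0,0,0,0],
  [0,0,0,0,0,0,0],
  [0,0,0,0,0,0,0],
  [0,0,0,0,0,0,0],
  [0,0,0,0,0,0,0],
  [0,0,0,0,0,0,0],
])

```text
clock: 46.5
eef_pos: [0.5123, 0.2038, 0.0722]
tcp_rot: [-0.222, 0.929, 0.065, 0.29]
force: [-1.2, 6.6, 0.6]
width: 0.608
gripper_force: 31.2
```

```bash
python3 - <<'E'
from cupfit import *
s,T=st()
im=imaging.read_camera("wrist");cv2.imwrite("pics/w11.png",im)
h=cv2.cvtColor(im,cv2.COLOR_BGR2HSV)
m=cv2.inRange(h,(95,90,40),(115,255,255));k,l,stt,c=cv2.connectedComponentsWithStats(m);i=1+stt[1:,4].argmax();print("blue blob",stt[i],c[i])
print("model box",box(np.array([.4925,.195,.0866])).round(0))
E
```

```text
t46.5 p [0.5123 0.2038 0.0722] z [ 0.51   0.25  -0.823] xang -153.0 yang 116.7 q [ 0.58  0.05 -1.03  2.35  0.2   0.17  1.42] F [-1.2  6.6  0.6] w 0.608 g 31.2
blue blob [  262   202   119   119 10747] [321.35144692 261.005676  ]
model box [268. 381. 199. 315.]
```

Request:
step_arm([
  [0,0,0,0,0,0,0.7],
  [0,0,0,0,0,0,0.7],
  [0,0,0,-2.27,4.45,0,0.7],
  [0,0,0,-2.27,4.45,0,0.7],
  [0,0,0,0,0,0,0.7],
  [0,0,0,0,0,0,0.7],
  [0,0,0,0,0,0,0.7],
  [0,0,0,0,0,0,0.7],
  [0,0,0,0,0,0,0.7],
  [0,0,0,0,0,0,0.7],
])

```text
clock: 47.55
eef_pos: [0.5114, 0.2023, 0.0704]
tcp_rot: [-0.227, 0.951, 0.045, 0.207]
force: [0.3, 0.7, -0.7]
width: 0.696
gripper_force: 0.0
```

```bash
python3 - <<'E'
from cupfit import *
s,T=st()
im=imaging.read_camera("wrist");cv2.imwrite("pics/w12.png",im)
h=cv2.cvtColor(im,cv2.COLOR_BGR2HSV)
m=cv2.inRange(h,(95,90,40),(115,255,255));k,l,stt,c=cv2.connectedComponentsWithStats(m);i=1+stt[1:,4].argmax();print("blue blob",stt[i],c[i])
print("model box",box(np.array([.4925,.195,.0866])).round(0))
E
```

```text
t47.5 p [0.5114 0.2023 0.0704] z [ 0.373  0.18  -0.91 ] xang -153.1 yang 116.7 q [ 0.52  0.13 -1.    2.21  0.27  0.44  1.37] F [ 0.3  0.7 -0.7] w 0.696 g 0.0
blue blob [  270   196   116   117 10312] [326.5397595  253.47468968]
model box [270. 383. 197. 313.]
```

View pics/w12.png

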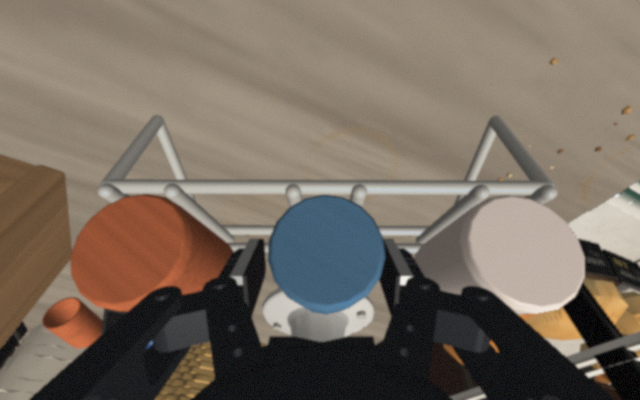

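Blue is centred between the open fingers at (327,254), with terracotta at (150,252) and white at (525,253).

Request:
step_arm([
  [0.09,0.075,-0.17,0,0,0,0.7],
  [0.09,0.075,-0.17,0,0,0,0.7],
  [0,0,0,0,0,0,0.7],
  [0,0,0,0,0,0,0],
  [0,0,0,0,0,0,0],
  [0,0,0,0,0,0,0],
  [0,0,0,0,0,0,0],
  [0,0,0,0,0,0,0],
  [0,0,0,0,0,0,0],
  [0,0,0,0,0,0,0],
])

```text
clock: 48.6
eef_pos: [0.5187, 0.2084, 0.057]
tcp_rot: [-0.227, 0.951, 0.045, 0.207]
force: [-5.2, -2.8, 4.6]
width: 0.612
gripper_force: 31.8
```

```bash
python3 - <<'E'
from h import *
st()
E
```

```text
t48.6 p [0.5187 0.2084 0.057 ] z [ 0.373  0.18  -0.91 ] xang -153.1 yang 116.7 q [ 0.45  0.18 -0.95  2.2   0.38  0.43  1.26] F [-5.2 -2.8  4.6] w 0.612 g 31.8
```

Request:
step_arm([
  [0,0,0.5,0,0,0,0],
  [-0.05,-0.02,1,0,0,0,0],
  [-0.05,-0.02,1,0,0,0,0],
  [0,0,1,-3.55,7.36,0,0],
  [0,0,1,-3.55,7.36,0,0],
  [0,0,1,-3.55,7.36,0,0],
  [0,0,0.5,0,0,-8.5,0],
  [0,0,0,0,0,-8.5,0],
  [0,-0.2,0,0,0,-8.5,0],
  [0,-0.3,0,0,0,-8.5,0],
])

```text
clock: 49.6
eef_pos: [0.5129, 0.1937, 0.2737]
tcp_rot: [0.06, 0.997, 0.003, 0.038]
force: [-0.3, -0.1, -1.8]
width: 0.609
gripper_force: 32.4
```

Request:
step_arm([
  [0,-0.35,0,0,0,-8.5,0],
  [0,-0.35,0,0,0,-8.5,0],
  [0,-0.35,0,0,0,-8.5,0],
  [0,-0.35,0,0,0,-8.5,0],
  [0,-0.35,0,0,0,-8.5,0],
  [0,-0.35,0,0,0,-8.5,0],
  [0,-0.35,0,0,0,-8.5,0],
  [0,-0.35,0,0,0,-8.5,0],
  [0,-0.35,0,0,0,-8.5,0],
  [0,-0.35,0,0,0,-8.5,0],
])

```text
clock: 50.6
eef_pos: [0.5131, 0.0524, 0.2736]
tcp_rot: [0.719, 0.694, -0.024, 0.03]
force: [-0.7, -0.2, -1.8]
width: 0.61
gripper_force: 32.4
```

```bash
python3 - <<'E'
from h import *
s,T=st();print(T.round(3).tolist())
E
```

```text
t50.6 p [0.5131 0.0524 0.2736] z [ 0.008 -0.076 -0.997] xang 88.0 yang -2.0 q [ 0.56  0.11 -0.85  1.69  0.16  1.4  -0.35] F [-0.7 -0.2 -1.8] w 0.61 g 32.4
[[0.036, 0.999, 0.008], [0.997, -0.035, -0.076], [-0.075, 0.01, -0.997]]
```

```bash
cat > place.py <<'E'
from h import *
def goal(Tg,base,tcpg,peg,phi,ztop=.1,a=np.array([.8075,.4115,-.4226])):
    c=Tg.T@a; gb=Tg.T@(base-tcpg)     # cup axis and base in tool frame
    h=np.array([np.cos(phi),np.sin(phi),0])
    y=np.array([np.sin(phi),-np.cos(phi),0])   # tool y
    # T: rotate so that c->-z, and tool y -> y (c is ~ perpendicular to tool y)
    A,_=R.align_vectors([[0,0,-1],y],[c,[0,1,0]],weights=[100,1]); T=A.as_matrix()
    return T,np.array([peg[0],peg[1],ztop+.08])-T@gb
def delta(T2,p2):
    s,T=st(); rv=R.from_matrix(T2@T.T).as_rotvec(degrees=True); print("move u",((p2-s["eef_pos"])/.04).round(2),"rot",rv.round(1),"target",p2.round(4),"z",T2[:,2].round(3))
E
python3 - <<'E'
from place import *
Tg=R.from_quat([-0.227,0.951,0.045,0.207]).as_matrix()
T,p=goal(Tg,np.array([.4925,.195,.0866]),np.array([.5187,.2084,.057]),(.534,-.004),np.radians(60))
delta(T,p)
E
```

```text
t50.6 p [0.5131 0.0524 0.2736] z [ 0.008 -0.076 -0.997] xang 88.0 yang -2.0 q [ 0.56  0.11 -0.85  1.69  0.16  1.4  -0.35] F [-0.7 -0.2 -1.8] w 0.61 g 32.4
move u [ 0.71 -1.1  -3.32] rot [ 43.8 -11.6 -26.5] target [0.5413 0.0084 0.1408] z [ 0.32   0.566 -0.76 ]
```

Request:
step_arm([
  [0.1,-0.16,0,6.26,-1.66,-3.79,0],
  [0.1,-0.16,0,6.26,-1.66,-3.79,0],
  [0.1,-0.16,0,6.26,-1.66,-3.79,0],
  [0.1,-0.16,0,6.26,-1.66,-3.79,0],
  [0.1,-0.16,0,6.26,-1.66,-3.79,0],
  [0.1,-0.15,0,6.26,-1.66,-3.79,0],
  [0.11,-0.15,0,6.26,-1.66,-3.79,0],
  [0,0,0,0,0,0,0],
  [0,0,0,0,0,0,0],
  [0,0,0,0,0,0,0],
])

```text
clock: 51.6
eef_pos: [0.5416, 0.01, 0.2743]
tcp_rot: [0.811, 0.472, 0.298, -0.174]
force: [0.4, 0.4, -1.7]
width: 0.609
gripper_force: 32.5
```

```bash
python3 - <<'E'
from place import *
Tg=R.from_quat([-0.227,0.951,0.045,0.207]).as_matrix()
T,p=goal(Tg,np.array([.4925,.195,.0866]),np.array([.5187,.2084,.057]),(.534,-.004),np.radians(60))
delta(T,p)
E
```

```text
t51.6 p [0.5416 0.01   0.2743] z [ 0.32   0.565 -0.761] xang 60.3 yang -29.6 q [ 0.94  0.03 -0.61  1.92 -0.75  1.17  0.11] F [ 0.4  0.4 -1.7] w 0.609 g 32.5
move u [-0.01 -0.04 -3.34] rot [ 0.3  0.2 -0.4] target [0.5413 0.0084 0.1408] z [ 0.32   0.566 -0.76 ]
```

Request:
step_arm([
  [0,-0.02,-0.6,0,0,0,0],
  [0,-0.02,-0.6,0,0,0,0],
  [0,0,-0.5,0,0,0,0],
  [0,0,-0.5,0,0,0,0],
  [0,0,-0.4,0,0,0,0],
  [0,0,-0.3,0,0,0,0],
  [0,0,-0.2,0,0,0,0],
  [0,0,-0.1,0,0,0,0],
  [0,0,-0.05,0,0,0,0],
  [0,0,0,0,0,0,0],
])

```text
clock: 52.6
eef_pos: [0.5415, 0.0071, 0.144]
tcp_rot: [0.812, 0.47, 0.299, -0.175]
force: [0.8, 0.8, -1.8]
width: 0.609
gripper_force: 32.5
```

Request:
step_arm([
  [0,0,-0.05,0,0,0,0],
  [0,0,-0.05,0,0,0,0],
  [0,0,0,0,0,0,0],
  [0,0,0,0,0,0,0.68],
  [0,0,0,0,0,0,0.72],
  [0,0,0,0,0,0,0.72],
  [0,0,0,0,0,0,0.72],
  [-0.16,-0.28,0.38,0,0,0,0.72],
  [-0.16,-0.28,0.38,0,0,0,0.72],
  [-0.16,-0.28,0.38,0,0,0,0.72],
])

```text
clock: 53.6
eef_pos: [0.5217, -0.0267, 0.1859]
tcp_rot: [0.812, 0.47, 0.299, -0.175]
force: [-0.9, -0.3, -0.2]
width: 0.716
gripper_force: 0.0
```

Request:
step_arm([
  [-0.16,-0.28,0.38,0,0,0,0.72],
  [-0.16,-0.28,0.38,0,0,0,0.72],
  [0,0,0.7,-4.3,2.4,0,0.72],
  [0,0,0.7,-5.7,3.2,0,0.72],
  [0,0.3,0.7,-5.7,3.2,5,0.72],
  [0,0.5,0,-5.7,3.2,7,0.72],
  [0,0.8,0,-5.7,3.2,8.5,0.72],
  [0,0.8,0,-5.7,3.2,8.5,0.72],
  [0,0.8,0,0,0,8.5,0.72],
  [0,0.8,0,0,0,8.5,0.72],
])

```text
clock: 54.6
eef_pos: [0.5091, 0.1133, 0.2999]
tcp_rot: [0.629, 0.774, 0.009, -0.069]
force: [0.9, -0.2, 0.3]
width: 0.719
gripper_force: 0.0
```

```bash
python3 - <<'E'
from h import *
st()
im=imaging.read_camera("scene");cv2.imwrite("pics/scene13.png",im)
h=cv2.cvtColor(im,cv2.COLOR_BGR2HSV);m=cv2.inRange(h,(95,110,40),(115,255,255));m[:,:290]=0;m[:,370:]=0;m[:190]=0;m[310:]=0
k,l,s,c=cv2.connectedComponentsWithStats(m);print([(s[i].tolist()) for i in range(1,k) if s[i,4]>20])
ang=np.linspace(0,6.28,40);P=np.vstack([np.c_[.534+.026*np.cos(ang),-.004+.026*np.sin(ang),0*ang+z] for z in(.1,.18)]);u=proj("scene",P);print("expected",u.min(0),u.max(0)-u.min(0))
E
```

```text
t54.6 p [0.5091 0.1133 0.2999] z [-0.095  0.1   -0.99 ] xang 101.5 yang 12.0 q [ 0.57  0.19 -0.9   1.58  0.02  1.5  -0.12] F [ 0.9 -0.2  0.3] w 0.719 g 0.0
[]
expected [328.29402246 210.87163442] [17.13627011 28.79642354]
```

```bash
python3 - <<'E'
from h import *
for n in("side","wrist","scene"):
    im=imaging.read_camera(n);cv2.imwrite(f"pics/{n}14.png",im)
    h=cv2.cvtColor(im,cv2.COLOR_BGR2HSV);m=cv2.inRange(h,(95,90,40),(115,255,255))
    k,l,s,c=cv2.connectedComponentsWithStats(m);print(n,[(s[i].tolist()) for i in range(1,k) if s[i,4]>60])
    print([(np.round(d["at"]).tolist(),round(d["conf"],2)) for d in look_for("cup_2",n)])
    ang=np.linspace(0,6.28,40);P=np.vstack([np.c_[.534+.026*np.cos(ang),-.004+.026*np.sin(ang),0*ang+z] for z in(.1,.18)]);u=proj(n,P);print("expected",u.min(0).round(),(u.max(0)-u.min(0)).round())
E
```

```text
side [[273, 62, 25, 13, 87], [417, 141, 29, 7, 143], [390, 179, 21, 10, 137], [409, 179, 18, 10, 100], [327, 205, 17, 32, 501], [249, 248, 13, 15, 110]]
[([338.0, 224.0], 0.92), ([307.0, 267.0], 0.8), ([290.0, 317.0], 0.71), ([267.0, 263.0], 0.53), ([234.0, 243.0], 0.42), ([387.0, 209.0], 0.29)]
expected [325. 203.] [20. 36.]
wrist [[473, 193, 41, 43, 1111], [306, 266, 46, 75, 2722]]
[([529.0, 275.0], 0.97), ([338.0, 45.0], 0.9), ([328.0, 306.0], 0.85), ([372.0, 181.0], 0.83)]
expected [306. 259.] [50. 78.]
scene [[436, 121, 29, 12, 214], [399, 166, 19, 15, 148], [416, 169, 16, 14, 144], [330, 213, 16, 26, 316], [260, 237, 17, 15, 128]]
[([308.0, 266.0], 0.9), ([341.0, 223.0], 0.73), ([309.0, 311.0], 0.67), ([390.0, 198.0], 0.45)]
expected [328. 211.] [17. 29.]
```

```bash
python3 - <<'E'
from place import *
Tg=R.from_quat([-0.227,0.951,0.045,0.207]).as_matrix()
delta(Tg,np.array([.450,.270,.130]))
E
```

```text
t55.0 p [0.5095 0.1097 0.2996] z [-0.094  0.1   -0.99 ] xang 100.9 yang 11.4 q [ 0.57  0.19 -0.89  1.58  0.02  1.5  -0.12] F [-0.1 -0.8  0.2] w 0.723 g 0.0
move u [-1.49  4.01 -4.24] rot [-12.  -34.2 103.7] target [0.45 0.27 0.13] z [ 0.373  0.179 -0.91 ]
```

Request:
step_arm([
  [-0.1,0.28,0,-0.86,-2.44,7.41,0.72],
  [-0.1,0.28,0,-0.86,-2.44,7.41,0.72],
  [-0.1,0.28,0,-0.86,-2.44,7.41,0.72],
  [-0.1,0.28,0,-0.86,-2.44,7.41,0.72],
  [-0.1,0.28,0,-0.86,-2.44,7.41,0.72],
  [-0.1,0.28,0,-0.86,-2.44,7.41,0.72],
  [-0.1,0.28,0,-0.86,-2.44,7.41,0.72],
  [-0.1,0.28,0,-0.86,-2.44,7.41,0.72],
  [-0.1,0.28,0,-0.86,-2.44,7.41,0.72],
  [-0.1,0.28,0,-0.86,-2.44,7.41,0.72],
])

```text
clock: 55.95
eef_pos: [0.4695, 0.2223, 0.3001]
tcp_rot: [0.031, 0.989, 0.037, 0.138]
force: [-0.5, 1.1, -0.9]
width: 0.722
gripper_force: 0.0
```

Request:
step_arm([
  [-0.12,0.3,0,-0.86,-2.44,7.41,0.72],
  [-0.12,0.3,-0.5,-0.86,-2.44,7.41,0.72],
  [-0.12,0.3,-0.5,-0.86,-2.44,7.41,0.72],
  [-0.13,0.31,-0.5,-0.86,-2.44,7.41,0.72],
  [0,0,-0.7,0,0,0,0.72],
  [0,0,-0.7,0,0,0,0.72],
  [0,0,-0.7,0,0,0,0.72],
  [0,0,-0.2,0,0,0,0.72],
  [0,0,0,0,0,0,0.72],
  [0,0,0,0,0,0,0.72],
])

```text
clock: 56.95
eef_pos: [0.4506, 0.2714, 0.149]
tcp_rot: [-0.228, 0.95, 0.044, 0.207]
force: [0.8, -0.0, 0.8]
width: 0.722
gripper_force: 0.0
```

```bash
python3 - <<'E'
from place import *
from cupfit import box
Tg=R.from_quat([-0.227,0.951,0.045,0.207]).as_matrix()
delta(Tg,np.array([.4801,.2841,.057]))
im=imaging.read_camera("wrist");cv2.imwrite("pics/w15.png",im)
b=np.array([.4539,.2707,.0866]);print(box(b).round(),[d["at"] for d in look_for("cup_1","wrist")])
g=cv2.cvtColor(im,cv2.COLOR_BGR2HSV); 
v=int(proj("wrist",b)[0,1]);print(v,[(int(u),g[v,u].tolist()) for u in range(250,400,6)])
u=int(proj("wrist",b)[0,0]);print(u,[(int(y),g[y,u].tolist()) for y in range(120,300,8)])
E
```

```text
t57.0 p [0.4506 0.2714 0.149 ] z [ 0.374  0.178 -0.91 ] xang -152.8 yang 116.9 q [ 0.38 -0.15 -0.99  2.18 -0.08  0.62  1.47] F [ 0.8 -0.   0.8] w 0.722 g 0.0
move u [ 0.74  0.32 -2.3 ] rot [ 0.1  0.1 -0.2] target [0.4801 0.2841 0.057 ] z [ 0.373  0.179 -0.91 ]
[283. 356. 149. 242.] [[50.2, 272.4], [318.1, 189.8], [101.5, 192.2]]
179 [(250, [18, 47, 146]), (256, [17, 47, 145]), (262, [20, 44, 139]), (268, [16, 44, 144]), (274, [20, 46, 143]), (280, [19, 43, 148]), (286, [13, 36, 193]), (292, [14, 33, 198]), (298, [12, 34, 201]), (304, [13, 36, 200]), (310, [14, 35, 198]), (316, [14, 34, 200]), (322, [14, 33, 201]), (328, [13, 33, 198]), (334, [14, 33, 201]), (340, [14, 33, 199]), (346, [14, 35, 196]), (352, [12, 34, 201]), (358, [18, 47, 162]), (364, [18, 47, 157]), (370, [18, 49, 157]), (376, [18, 44, 157]), (382, [19, 47, 163]), (388, [20, 45, 163]), (394, [18, 45, 166])]
319 [(120, [17, 47, 147]), (128, [19, 49, 140]), (136, [18, 40, 129]), (144, [27, 13, 200]), (152, [11, 31, 197]), (160, [13, 33, 199]), (168, [13, 35, 198]), (176, [14, 35, 199]), (184, [11, 36, 199]), (192, [12, 33, 201]), (200, [14, 35, 199]), (208, [14, 21, 238]), (216, [16, 29, 230]), (224, [17, 28, 229]), (232, [16, 28, 230]), (240, [14, 37, 215]), (248, [18, 44, 161]), (256, [18, 47, 156]), (264, [19, 52, 146]), (272, [18, 48, 150]), (280, [19, 47, 156]), (288, [19, 45, 159]), (296, [14, 56, 124])]
```

Request:
step_arm([
  [0.1,0.04,-0.5,0,0,0,0.72],
  [0.16,0.07,-0.45,0,0,0,0.72],
  [0.16,0.07,-0.45,0,0,0,0.72],
  [0.16,0.07,-0.45,0,0,0,0.72],
  [0.16,0.07,-0.45,0,0,0,0.72],
  [0,0,0,0,0,0,0.72],
  [0,0,0,0,0,0,0],
  [0,0,0,0,0,0,0],
  [0,0,0,0,0,0,0],
  [0,0,0,0,0,0,0],
])

```text
clock: 58.05
eef_pos: [0.4795, 0.2841, 0.0566]
tcp_rot: [-0.229, 0.95, 0.044, 0.207]
force: [-2.3, -2.0, 3.5]
width: 0.614
gripper_force: 31.8
```

Request:
step_arm([
  [0,0,0,0,0,0,0],
  [0,0,0,0,0,0,0],
  [0,0,0,0,0,0,0],
  [0,0,0,0,0,0,0],
  [0,0,0,0,0,0,0],
  [0,0,0,0,0,0,0],
  [0,0,0,0,0,0,0],
  [0,0,0,0,0,0,0],
  [0,0,0,0,0,0,0],
  [0,0,0,0,0,0,0],
])

```text
clock: 59.05
eef_pos: [0.4796, 0.2842, 0.0564]
tcp_rot: [-0.229, 0.95, 0.043, 0.207]
force: [-5.8, -5.6, 10.2]
width: 0.611
gripper_force: 32.2
```

Request:
step_arm([
  [0,0,0.5,0,0,0,0],
  [-0.05,-0.02,1,0,0,0,0],
  [-0.05,-0.02,1,0,0,0,0],
  [0,0,0.9,-2.66,5.52,0,0],
  [0,0,0.9,-2.66,5.52,0,0],
  [0,0,0.9,-2.66,5.52,0,0],
  [0,0,0.8,-2.66,5.52,0,0],
  [0,0,0.3,0,0,-8.5,0],
  [0.1,-0.3,0,0,0,-8.5,0],
  [0.1,-0.5,0,0,0,-8.5,0],
])

```text
clock: 60.05
eef_pos: [0.484, 0.2514, 0.3009]
tcp_rot: [-0.012, 1.0, -0.0, -0.001]
force: [0.2, 0.2, -1.4]
width: 0.611
gripper_force: 32.3
```

Request:
step_arm([
  [0.1,-0.7,0,0,0,-8.5,0],
  [0.1,-0.7,0,0,0,-8.5,0],
  [0.1,-0.7,0,0,0,-8.5,0],
  [0.1,-0.7,0,0,0,-8.5,0],
  [0.1,-0.7,0,0,0,-8.5,0],
  [0.1,-0.7,0,0,0,-8.5,0],
  [0.1,-0.7,0,0,0,-8.5,0],
  [0.1,-0.7,0,0,0,-8.5,0],
  [0.1,-0.7,0,0,0,-8.5,0],
  [0.1,-0.7,0,0,0,-8.5,0],
])

```text
clock: 61.05
eef_pos: [0.5245, -0.0314, 0.3008]
tcp_rot: [0.668, 0.744, 0.0, -0.002]
force: [0.2, -0.1, -1.5]
width: 0.614
gripper_force: 32.3
```

```bash
cat > pl2.py <<'E'
from place import *
Tg=R.from_quat([-0.229,0.95,0.043,0.207]).as_matrix()
T,p=goal(Tg,np.array([.4539,.2707,.0866]),np.array([.4796,.2842,.0564]),(.534,-.088),np.radians(60))
delta(T,p)
E
python3 pl2.py
```

```text
t61.0 p [ 0.5245 -0.0314  0.3008] z [-0.002  0.002 -1.   ] xang 96.2 yang 6.2 q [ 0.69  0.11 -0.77  1.62  0.07  1.44  0.03] F [ 0.2 -0.1 -1.5] w 0.614 g 32.3
move u [ 0.44 -1.09 -4.  ] rot [ 40.3  -8.2 -34.9] target [ 0.542  -0.0752  0.1409] z [ 0.321  0.566 -0.759]
```

Request:
step_arm([
  [0.06,-0.16,0,5.76,-1.17,-4.99,0],
  [0.06,-0.16,0,5.76,-1.17,-4.99,0],
  [0.06,-0.16,0,5.76,-1.17,-4.99,0],
  [0.06,-0.16,0,5.76,-1.17,-4.99,0],
  [0.06,-0.15,0,5.76,-1.17,-4.99,0],
  [0.07,-0.15,0,5.76,-1.17,-4.99,0],
  [0.07,-0.15,0,5.76,-1.17,-4.99,0],
  [0,0,-0.4,0,0,0,0],
  [0,0,-0.3,0,0,0,0],
  [0,0,0,0,0,0,0],
])

```text
clock: 62.05
eef_pos: [0.5412, -0.0724, 0.2706]
tcp_rot: [0.811, 0.471, 0.298, -0.177]
force: [0.4, 0.6, -1.8]
width: 0.611
gripper_force: 32.4
```

```bash
python3 pl2.py
```

```text
t62.0 p [ 0.5412 -0.0724  0.2706] z [ 0.316  0.568 -0.76 ] xang 60.2 yang -29.5 q [ 1.04  0.12 -0.58  1.84 -0.68  1.24  0.18] F [ 0.4  0.6 -1.8] w 0.611 g 32.4
move u [ 0.02 -0.07 -3.24] rot [ 0.1 -0.  -0.5] target [ 0.542  -0.0752  0.1409] z [ 0.321  0.566 -0.759]
```

Request:
step_arm([
  [0.02,-0.04,-0.6,0,0,0,0],
  [0,-0.03,-0.6,0,0,0,0],
  [0,0,-0.5,0,0,0,0],
  [0,0,-0.5,0,0,0,0],
  [0,0,-0.4,0,0,0,0],
  [0,0,-0.3,0,0,0,0],
  [0,0,-0.16,0,0,0,0],
  [0,0,-0.06,0,0,0,0],
  [0,0,-0.05,0,0,0,0],
  [0,0,0,0,0,0,0],
])

```text
clock: 63.05
eef_pos: [0.5429, -0.077, 0.146]
tcp_rot: [0.812, 0.47, 0.299, -0.176]
force: [-1.2, -0.3, -1.3]
width: 0.612
gripper_force: 32.4
```

Request:
step_arm([
  [0,0,-0.03,0,0,0,0],
  [0,0,-0.02,0,0,0,0],
  [0,0,0,0,0,0,0],
  [0,0,0,0,0,0,0.68],
  [0,0,0,0,0,0,0.72],
  [0,0,0,0,0,0,0.72],
  [0,0,0,0,0,0,0.72],
  [-0.16,-0.28,0.38,0,0,0,0.72],
  [-0.16,-0.28,0.38,0,0,0,0.72],
  [-0.16,-0.28,0.38,0,0,0,0.72],
])

```text
clock: 64.05
eef_pos: [0.5231, -0.1107, 0.1897]
tcp_rot: [0.812, 0.47, 0.299, -0.176]
force: [0.3, 0.1, -0.3]
width: 0.719
gripper_force: 0.0
```

Request:
step_arm([
  [-0.16,-0.28,0.38,0,0,0,0.72],
  [-0.16,-0.28,0.38,0,0,0,0.72],
  [0,0,0.7,-4.3,2.4,0,0.72],
  [0,0,0.7,-5.7,3.2,0,0.72],
  [0,0.3,0.7,-5.7,3.2,5,0.72],
  [0,0.5,0,-5.7,3.2,7,0.72],
  [0,0.8,0,-5.7,3.2,8.5,0.72],
  [0,0.8,0,-5.7,3.2,8.5,0.72],
  [0,0.8,0,0,0,8.5,0.72],
  [0,0.8,0,0,0,8.5,0.72],
])

```text
clock: 65.05
eef_pos: [0.5105, 0.0294, 0.3038]
tcp_rot: [0.629, 0.774, 0.008, -0.07]
force: [1.6, 0.2, 0.2]
width: 0.723
gripper_force: 0.0
```

```bash
python3 - <<'E'
from place import *
Tg=R.from_quat([-0.227,0.951,0.045,0.207]).as_matrix()
b=np.array([.4925,.195,.0866])-.085*np.array([-.454,.891,0]);print("terra base",b.round(4))
tg=b+[.0262,.0134,-.0296];delta(Tg,tg-.08*Tg[:,2]);print("final",tg.round(4))
for n in("side","scene"):
    imaging.read_camera(n)
    print(n,[(np.round(d["at"]).tolist(),round(d["conf"],2)) for d in look_for("cup_1",n)],"exp",proj(n,[[.534,-.088,.14],[.534,-.004,.14]]).round().tolist())
E
```

```text
terra base [0.5311 0.1193 0.0866]
t65.0 p [0.5105 0.0294 0.3038] z [-0.097  0.101 -0.99 ] xang 101.5 yang 12.0 q [ 0.66  0.17 -0.81  1.58  0.01  1.53  0.05] F [1.6 0.2 0.2] w 0.723 g 0.0
move u [ 0.42  2.22 -4.35] rot [-11.7 -34.4 103.1] target [0.5275 0.1183 0.1298] z [ 0.373  0.179 -0.91 ]
final [0.5573 0.1327 0.057 ]
side [([338.0, 222.0], 0.96), ([306.0, 266.0], 0.78)] exp [[346.0, 206.0], [334.0, 221.0]]
scene [([348.0, 208.0], 0.71), ([256.0, 228.0], 0.58), ([340.0, 225.0], 0.56), ([306.0, 266.0], 0.55), ([376.0, 213.0], 0.32)] exp [[349.0, 210.0], [337.0, 225.0]]
```

Request:
step_arm([
  [0.03,0.16,0,-0.84,-2.46,7.37,0.7],
  [0.03,0.16,0,-0.84,-2.46,7.37,0.7],
  [0.03,0.16,0,-0.84,-2.46,7.37,0.7],
  [0.03,0.16,0,-0.84,-2.46,7.37,0.7],
  [0.03,0.16,0,-0.84,-2.46,7.37,0.7],
  [0.03,0.16,0,-0.84,-2.46,7.37,0.7],
  [0.03,0.16,0,-0.84,-2.46,7.37,0.7],
  [0.03,0.16,0,-0.84,-2.46,7.37,0.7],
  [0.03,0.16,0,-0.84,-2.46,7.37,0.7],
  [0.03,0.16,0,-0.84,-2.46,7.37,0.7],
])

```text
clock: 66.25
eef_pos: [0.5228, 0.0896, 0.3039]
tcp_rot: [0.035, 0.989, 0.038, 0.138]
force: [-0.7, -0.0, 0.1]
width: 0.702
gripper_force: 0.0
```

Request:
step_arm([
  [0.03,0.16,0,-0.84,-2.46,7.37,0.7],
  [0.03,0.16,-0.5,-0.84,-2.46,7.37,0.7],
  [0.03,0.15,-0.5,-0.84,-2.46,7.37,0.7],
  [0.03,0.15,-0.5,-0.84,-2.46,7.37,0.7],
  [0,0,-0.7,0,0,0,0.7],
  [0,0,-0.7,0,0,0,0.7],
  [0,0,-0.7,0,0,0,0.7],
  [0,0,-0.3,0,0,0,0.7],
  [0,0,0,0,0,0,0.7],
  [0,0,0,0,0,0,0.7],
])

```text
clock: 67.25
eef_pos: [0.5279, 0.1149, 0.1481]
tcp_rot: [-0.223, 0.951, 0.046, 0.207]
force: [0.5, -0.3, 0.1]
width: 0.697
gripper_force: 0.0
```

```bash
python3 - <<'E'
from place import *
from cupfit import box,cup
Tg=R.from_quat([-0.227,0.951,0.045,0.207]).as_matrix()
delta(Tg,np.array([.5573,.1327,.057]))
im=imaging.read_camera("wrist");cv2.imwrite("pics/w16.png",im)
h=cv2.cvtColor(im,cv2.COLOR_BGR2HSV);m=cv2.inRange(h,(3,130,70),(14,255,255));k,l,s,c=cv2.connectedComponentsWithStats(m);i=1+s[1:,4].argmax();print(s[i])
print(box(np.array([.5311,.1193,.0866])).round())
x,y,w,hh,_=s[i];cup([x-.5,x+w-.5,y-.5,y+hh-.5],[.531,.119,.0866])
E
```

```text
t67.2 p [0.5279 0.1149 0.1481] z [ 0.373  0.18  -0.91 ] xang -153.5 yang 116.3 q [ 0.56 -0.07 -0.76  2.15 -0.25  0.63  2.  ] F [ 0.5 -0.3  0.1] w 0.697 g 0.0
move u [ 0.74  0.45 -2.28] rot [-0.2 -0.1  0.4] target [0.5573 0.1327 0.057 ] z [ 0.373  0.179 -0.91 ]
[   0  266  117  113 9110]
[290. 362. 151. 244.]
base [ 0.7019 -0.0432  0.1512] res [ -9.8  13.4  19.1 -17.4]
```

```bash
python3 - <<'E'
from cupfit import *
im=cv2.imread("pics/w16.png");h=cv2.cvtColor(im,cv2.COLOR_BGR2HSV);m=cv2.inRange(h,(3,150,70),(14,255,255));k,l,s,c=cv2.connectedComponentsWithStats(m)
i=l[190,325];print(s[i]);x,y,w,hh,_=s[i];cup([x-.5,x+w-.5,y-.5,y+hh-.5],[.531,.119,.0866])
E
```

```text
[ 289  150   72   92 5053]
base [0.5314 0.1185 0.0839] res [ 0.2 -0.2 -0.2  0.2]
```

Request:
step_arm([
  [0.1,0.07,-0.49,0,0,0,0.68],
  [0.16,0.09,-0.44,0,0,0,0.68],
  [0.16,0.09,-0.44,0,0,0,0.68],
  [0.16,0.09,-0.44,0,0,0,0.68],
  [0.16,0.09,-0.44,0,0,0,0.68],
  [0,0,0,0,0,0,0.68],
  [0,0,0,0,0,0,0],
  [0,0,0,0,0,0,0],
  [0,0,0,0,0,0,0],
  [0,0,0,0,0,0,0],
])

```text
clock: 68.3
eef_pos: [0.5573, 0.1328, 0.0584]
tcp_rot: [-0.224, 0.951, 0.046, 0.207]
force: [0.1, -0.9, 0.2]
width: 0.613
gripper_force: 31.6
```

Request:
step_arm([
  [0,0,0,0,0,0,0],
  [0,0,0,0,0,0,0],
  [0,0,0,0,0,0,0],
  [0,0,0,0,0,0,0],
  [0,0,0,0,0,0,0],
  [0,0,0,0,0,0,0],
  [0,0,0,0,0,0,0],
  [0,0,0,0,0,0,0],
  [0,0,0,0,0,0,0],
  [0,0,0,0,0,0,0],
])

```text
clock: 69.3
eef_pos: [0.5573, 0.1329, 0.058]
tcp_rot: [-0.224, 0.951, 0.046, 0.207]
force: [-5.5, -3.1, 7.1]
width: 0.614
gripper_force: 32.3
```

Request:
step_arm([
  [0,0,0.5,0,0,0,0],
  [-0.05,-0.02,1,0,0,0,0],
  [-0.05,-0.02,1,0,0,0,0],
  [0,0,0.9,-2.66,5.52,0,0],
  [0,0,0.9,-2.66,5.52,0,0],
  [0,0,0.9,-2.66,5.52,0,0],
  [0,0,0.9,-2.66,5.52,0,0],
  [0,0,0.4,0,0,-8.5,0],
  [-0.1,-0.2,0,0,0,-8.5,0],
  [-0.1,-0.3,0,0,0,-8.5,0],
])

```text
clock: 70.3
eef_pos: [0.5452, 0.1129, 0.3177]
tcp_rot: [-0.007, 1.0, 0.001, -0.0]
force: [0.0, 0.6, -1.5]
width: 0.612
gripper_force: 32.4
```

Request:
step_arm([
  [-0.1,-0.6,0,0,0,-8.5,0],
  [-0.1,-0.6,0,0,0,-8.5,0],
  [0,-0.6,0,0,0,-8.5,0],
  [0,-0.6,0,0,0,-8.5,0],
  [0,-0.6,0,0,0,-8.5,0],
  [0,-0.6,0,0,0,-8.5,0],
  [0,-0.6,0,0,0,-8.5,0],
  [0,-0.6,0,0,0,-8.5,0],
  [0,-0.6,0,0,0,-8.5,0],
  [0,-0.6,0,0,0,-8.5,0],
])

```text
clock: 71.3
eef_pos: [0.537, -0.1292, 0.3173]
tcp_rot: [0.671, 0.741, 0.001, -0.0]
force: [0.3, -0.3, -2.2]
width: 0.609
gripper_force: 32.4
```

```bash
cat > pl3.py <<'E'
from place import *
Tg=R.from_quat([-0.224,0.951,0.046,0.207]).as_matrix()
T,p=goal(Tg,np.array([.5312,.119,.086]),np.array([.5573,.1329,.058]),(.533,-.1715),np.radians(60))
delta(T,p)
E
python3 pl3.py
```

```text
t71.3 p [ 0.537  -0.1292  0.3173] z [ 0.001  0.001 -1.   ] xang 95.7 yang 5.7 q [ 0.62  0.14 -0.51  1.55  0.07  1.48  0.2 ] F [ 0.3 -0.3 -2.2] w 0.609 g 32.4
move u [ 0.07 -0.79 -4.4 ] rot [ 40.3  -8.  -34.4] target [ 0.5399 -0.1606  0.1414] z [ 0.318  0.567 -0.76 ]
```

Request:
step_arm([
  [0.01,-0.11,0,5.76,-1.15,-4.92,0],
  [0.01,-0.11,0,5.76,-1.15,-4.92,0],
  [0.01,-0.11,0,5.76,-1.15,-4.92,0],
  [0.01,-0.11,0,5.76,-1.15,-4.92,0],
  [0.01,-0.11,0,5.76,-1.15,-4.92,0],
  [0.01,-0.12,0,5.76,-1.15,-4.92,0],
  [0.01,-0.12,0,5.76,-1.15,-4.92,0],
  [0,0,-0.6,0,0,0,0],
  [0,0,-0.5,0,0,0,0],
  [0,0,0,0,0,0,0],
])

```text
clock: 72.3
eef_pos: [0.5386, -0.1598, 0.2707]
tcp_rot: [0.813, 0.469, 0.297, -0.178]
force: [-0.6, 0.4, -2.4]
width: 0.612
gripper_force: 32.4
```

```bash
python3 pl3.py
```

```text
t72.3 p [ 0.5386 -0.1598  0.2707] z [ 0.316  0.568 -0.76 ] xang 59.6 yang -29.8 q [ 0.95  0.21 -0.36  1.73 -0.65  1.34  0.26] F [-0.6  0.4 -2.4] w 0.612 g 32.4
move u [ 0.03 -0.02 -3.23] rot [-0.  -0.  -0.2] target [ 0.5399 -0.1606  0.1414] z [ 0.318  0.567 -0.76 ]
```

Request:
step_arm([
  [0.02,-0.02,-0.6,0,0,0,0],
  [0,0,-0.6,0,0,0,0],
  [0,0,-0.5,0,0,0,0],
  [0,0,-0.5,0,0,0,0],
  [0,0,-0.4,0,0,0,0],
  [0,0,-0.3,0,0,0,0],
  [0,0,-0.16,0,0,0,0],
  [0,0,-0.06,0,0,0,0],
  [0,0,-0.05,0,0,0,0],
  [0,0,0,0,0,0,0],
])

```text
clock: 73.3
eef_pos: [0.5408, -0.161, 0.1472]
tcp_rot: [0.812, 0.47, 0.298, -0.176]
force: [-0.1, 0.5, -1.8]
width: 0.61
gripper_force: 32.4
```

Request:
step_arm([
  [0,0,-0.03,0,0,0,0],
  [0,0,-0.02,0,0,0,0],
  [0,0,0,0,0,0,0],
  [0,0,0,0,0,0,0.68],
  [0,0,0,0,0,0,0.72],
  [0,0,0,0,0,0,0.72],
  [0,0,0,0,0,0,0.72],
  [-0.16,-0.28,0.38,0,0,0,0.72],
  [-0.16,-0.28,0.38,0,0,0,0.72],
  [-0.16,-0.28,0.38,0,0,0,0.72],
])

```text
clock: 74.3
eef_pos: [0.5211, -0.1947, 0.191]
tcp_rot: [0.812, 0.469, 0.298, -0.177]
force: [0.2, -0.2, 0.1]
width: 0.722
gripper_force: 0.0
```

Request:
step_arm([
  [-0.16,-0.28,0.38,0,0,0,0.72],
  [-0.16,-0.28,0.38,0,0,0,0.72],
  [-0.3,-0.2,0.7,-4.3,2.4,0,0.72],
  [-0.3,-0.6,0.7,-5.7,3.2,0,0.72],
  [-0.3,-0.8,0.7,-5.7,3.2,0,0.72],
  [-0.3,-0.8,0,-5.7,3.2,0,0.72],
  [0,-0.8,0,-5.7,3.2,0,0.72],
  [0,-0.8,0,-5.7,3.2,0,0.72],
  [0,-0.8,0,0,0,0,0.72],
  [0,-0.8,0,0,0,0,0.72],
])

```text
clock: 75.3
eef_pos: [0.4617, -0.4407, 0.3053]
tcp_rot: [0.865, 0.502, 0.022, -0.012]
force: [1.3, -0.5, -0.1]
width: 0.719
gripper_force: 0.0
```

```bash
python3 - <<'E'
from h import *
st()
a=imaging.read_camera("scene");b=imaging.read_camera("side")
c=np.hstack([cv2.resize(a[165:320,240:410],(400,600),interpolation=cv2.INTER_CUBIC),cv2.resize(b[165:320,240:410],(400,600),interpolation=cv2.INTER_CUBIC)])
cv2.imwrite("pics/final.png",c)
E
```

```text
t75.3 p [ 0.4617 -0.4407  0.3053] z [ 0.026  0.043 -0.999] xang 60.2 yang -29.8 q [ 0.9   0.31 -0.24  1.36  0.02  1.49  0.15] F [ 1.3 -0.5 -0.1] w 0.719 g 0.0
```

View pics/final.png

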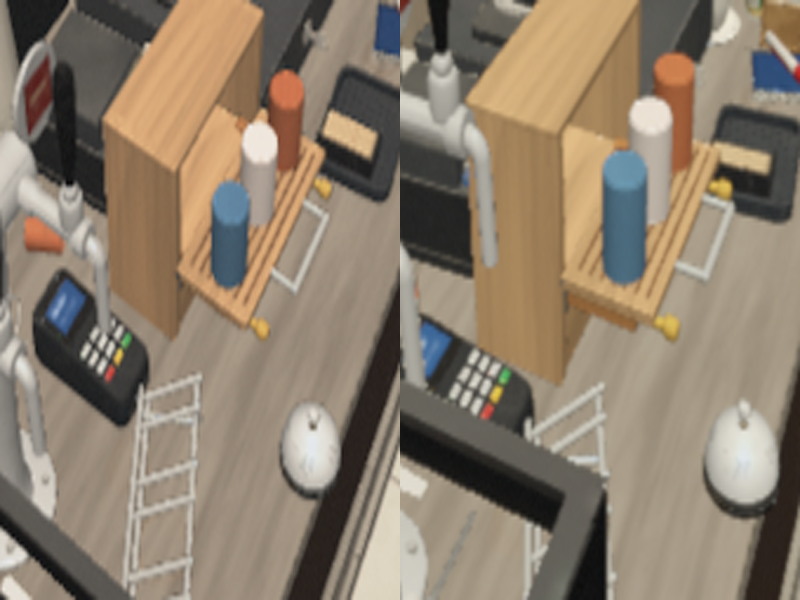

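The flap is level on both pulled-out supports. Blue, white and terracotta stand mouth down over the left, middle and right pegs, at (230,235), (260,175) and (286,120) in the left half of the crop. The box is on the tray, the bell and terminal have not moved, and the arm is clear.

```bash
python3 -c "
from workcell import order
print(order.finish_job())"
```

```text
the job is handed in; nothing more can be done
None
```

The job is handed in at about 75 s: the card box lies flat on the black tray, both supports are pulled out to their stops, the flap rests level on them, and all three cups stand mouth down, one to a peg; no mouse was present, and the bell and card terminal stayed put.

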